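# Count to the third gap of the jar rack and push the spice jar in

### The arm

A 6-joint arm with a two-finger parallel gripper is mounted at the origin on the work surface. World frame = base frame: x ahead of the robot, y to its left, z up, the work surface at z = 0. Lengths are in mm, angles in rad, forces in N, time in s.
With the tool pointing down it reaches from about 350 to 975 mm from the base axis. Payload 7.1 kg.
Tool frame: the origin (TCP) lies between the finger pads; the fingertips stand 8 mm ahead of it and the grasp point (between the pads) lies 11 mm behind it (ctrl.tips_ahead is the distance from the TCP to the fingertips, in mm); y points along the fingers, z is the direction in which the jaws open and shut, and the axes are right-handed (so a half turn about y gives the same grasp; the last joint's range is limited). The gripper opens to 88 mm and grips with 3 to 60 N. Pads are 20 mm wide; open, the fingers measure 115 mm over their backs; the gripper's body (75 mm by 178 mm) begins 61 mm behind the grasp point.
Start: joints at [1.255, 0.423, 1.63, -0, 1.089, -0.019], TCP at [182.757, 597.666, 192.075] pointing down, gripper open.
Joint ranges: [-3, 3], [-0.9, 2.11], [0.09, 2.58], [-1.31, 4.45], [0.11, 2.69], [-2.54, 2.54]. Speed limits (rad/s): [2.39, 2.39, 3.01, 3.14, 3.14, 3.14].

### API

Orientations are given as a rotation vector (axis times angle).
In Python, from workcell import ctrl gives the robot as it stands.
- The arm moves only by the shell command python3 -m creep 'ROWS'. ROWS is JSON, a list of rows, each an object of numbers: "tx", "ty", "tz": the shift along the world's x, y, z in mm; "rx", "ry", "rz": the turn, a rotation vector about the world's x, y, z in rad; "fingers": the closure in counts, from 0 (fully open) to 255 (shut). A call has 1 to 10 rows; each row is the pose to reach, as a shift and turn from the pose commanded when the call began; what a row does not reach only later rows make up. A row lasts 1/8 s, in which the tool goes at most 62.5 mm and 10.7 degrees, less where a joint would pass 70% of its speed; a pose out of reach is approached as far as the arm can. A call with a gripper value outside its range is refused whole. The fingers move at their own pace and stop on an object; the grip force is fixed at half the most. Time passes only in rows, so rows that repeat a pose let the fingers close. It gives the time, the measured TCP pose, the force and the opening at its end, in the units of the state.
- ctrl.get_obs(): the state, without advancing time (a new reading comes with each control period).
- ctrl.get_image(name): name is "side" or "top"; returns a dict with "pixels" (420x560x3 uint8, blue, green, red), "intrinsics" (3x3 intrinsics, pixels), "rvec" (rotation vector, rad) and "tvec" (3), from world to camera coordinates, as OpenCV has them. Camera axes: x right, y down, z forward; pixel columns grow to the right and rows downward; lengths in mm; the calibration is good to about 2 mm. A picture is of the moment at which its call begins. There is no depth.
- ctrl.close_job(): hands the job in, once; it reports no verdict.
The state is a dict: "t": time; "qpos": joint angles; "qvel": joint speeds; "joint_torque": joint torques, N m; "ee_pos": TCP position; "orientation": TCP orientation; "ft_force": force on the tool from outside, world axes, zero at the start; "moment": the same for the moment, N m; "width": finger opening in mm.
Only numpy, scipy, OpenCV 4.12 (cv2) and the standard library are available. Lean on these libraries where they do the work, as an engineer would, in place of code of your own. Each camera call takes 0.05 s, during which the arm holds its last target.

### The job

The gaps of the wooden rack are counted from the end where the folded orange trivet lies, whether empty or not: with a fingertip on the back rail, touch the black inlay behind the first gap, then the second, then the third. Then push the red-capped glass jar along the counter into that third gap until it rests against the rack's back, upright and never lifted, and leave everything else where it is.

Things in the scene. Friction and masses are not known exactly. Their poses are not given: they have to be found in the camera images.
- rack: Fixed wooden rack, 280 mm wide (y), open to its front (-x). Origin: middle, counter level. Dividers 8 mm thick, 30 mm high, x -38 to +24 mm, at y = -136, -68, 0, 68, 136 mm; between them four 60 mm gaps centred at y = 102, 34, -34, -102 mm, without floor. Back rail: x 24 to 40 mm, flat top at 55 mm with a black inlay behind each gap. A jar against the back has its axis at x = 1 mm.
- pad_a: Black inlay in the top of the rack's back rail, right behind the gap at rack y = +102 mm. 36 mm long along the rail (rack y), 16 mm wide (rack x), flush with the wooden rail top. Origin at the centre of its top face, 55 mm above the counter; axes as the rack's.
- pad_b: Black inlay in the top of the rack's back rail, right behind the gap at rack y = +34 mm. 36 mm long along the rail (rack y), 16 mm wide (rack x), flush with the wooden rail top. Origin at the centre of its top face, 55 mm above the counter; axes as the rack's.
- pad_c: Black inlay in the top of the rack's back rail, right behind the gap at rack y = -34 mm. 36 mm long along the rail (rack y), 16 mm wide (rack x), flush with the wooden rail top. Origin at the centre of its top face, 55 mm above the counter; axes as the rack's.
- pad_d: Black inlay in the top of the rack's back rail, right behind the gap at rack y = -102 mm. 36 mm long along the rail (rack y), 16 mm wide (rack x), flush with the wooden rail top. Origin at the centre of its top face, 55 mm above the counter; axes as the rack's.
- jar: Small round glass jar with a red screw cap, 46 mm diameter, 51 mm high, about 0.14 kg, standing loose on the counter in front of the rack. Origin: centre of its underside, z up. Slides upright when pushed low (10 to 25 mm above the counter).
- trivet: Orange silicone trivet folded in two, 110 x 58 x 19 mm, lying loose beside one end of the rack, about 70 mm beyond that end: its side (sign of its y in the rack frame) is where counting starts. Origin: centre of its underside, long side along its x.
- scoop: Blue plastic rice scoop lying loose beside the other end of the rack, about 210 mm long along its x, 58 mm wide, 10 mm high. Origin: under its middle. Bystander.
- shaker: Steel salt shaker, 41 mm diameter, 58 mm high, standing loose in the outermost gap at the rack's +y end, where it stays. Origin: centre of its underside.
- skimmer: Stainless steel skimmer lying loose on the right of the counter, 305 mm long along its x, disc 100 mm across at +x, 10 mm high. Origin: under its middle. Bystander.
Things that resemble listed ones, but are neither listed nor needed, are in the scene too. Several things have the shape of the trivet; the one meant has the colours described above.

How it is judged:
By the outcome, as a careful person would: the job done as asked, in the order asked, and still so for the second after the job is handed in, with the robot touching nothing.
It also fails if it takes over 64 s, if anything falls off the work surface, if the arm or the gripper's body presses on something with over 40 N, if the wrist force passes 120 N, or if a joint passes its speed limit or range.

## Working session

There is one attempt and no reset: what is moved stays moved. The work goes in short steps, Python scripts to look and compute and a shell command to move; the robot and the scene stay as the last step left them, time stands still between calls to the robot, and variables do not carry over. Pictures are saved under pics/ and viewed, and the job is handed in when it is done.

```bash
mkdir -p pics; ls; cat > h.py <<'E'
import numpy as np, cv2
from workcell import ctrl
def cam(n):
    d=ctrl.get_image(n); return d
def ray(d,u,v):
    R,_=cv2.Rodrigues(np.array(d["rvec"],float)); t=np.array(d["tvec"],float).ravel()
    K=np.array(d["intrinsics"],float)
    return -R.T@t, R.T@np.linalg.inv(K)@np.array([u,v,1.])
def onz(d,u,v,z):
    c,r=ray(d,u,v); return c+r*(z-c[2])/r[2]
def proj(d,p):
    return cv2.projectPoints(np.array(p,float).reshape(-1,1,3),np.array(d["rvec"],float),np.array(d["tvec"],float),np.array(d["intrinsics"],float),None)[0].reshape(-1,2)
E
python3 - <<'E'
from h import *
for n in("top","side"):
    d=cam(n); cv2.imwrite(f"pics/{n}0.png",cv2.resize(d["pixels"],(800,600))); np.save(n+"0.npy",d,allow_pickle=True)
    print(n,d["intrinsics"],d["rvec"],d["tvec"])
o=ctrl.get_obs();print(o)
E
```

```text
pics
top [[475.82384337   0.         279.19360885]
 [  0.         475.82384337 209.01331082]
 [  0.           0.           1.        ]] [ 2.08434176 -2.12964909  0.17351762] [-56.85775104 566.39613091 918.14321829]
side [[390.54371483   0.         281.34254212]
 [  0.         390.54371483 213.74585177]
 [  0.           0.           1.        ]] [ 0.29000656 -2.71825345  1.38560934] [546.46251757 174.45853626 897.91622232]
{'t': 0.1, 'qpos': array([ 1.25504033e+00,  4.23756696e-01,  1.63058468e+00, -2.90670790e-05,
        1.08858221e+00, -1.89984128e-02]), 'qvel': array([-0.00033239, -0.00041025, -0.003259  , -0.00123348,  0.00286457,
       -0.00041511]), 'joint_torque': array([ 4.10709135e-04, -5.45611346e+01, -2.74325699e+01,  6.45341096e-02,
        1.88403757e-02,  1.77096098e-05]), 'ee_pos': array([182.58331197, 597.18829916, 191.39562754]), 'orientation': array([-1.55953752,  0.23310447, -0.23279507]), 'ft_force': array([ 0.37678971,  1.27957896, -0.46881128]), 'moment': array([-0.02349682, -0.01163247,  0.00542511]), 'width': 87.6307407721184}
```

View pics/top0.png

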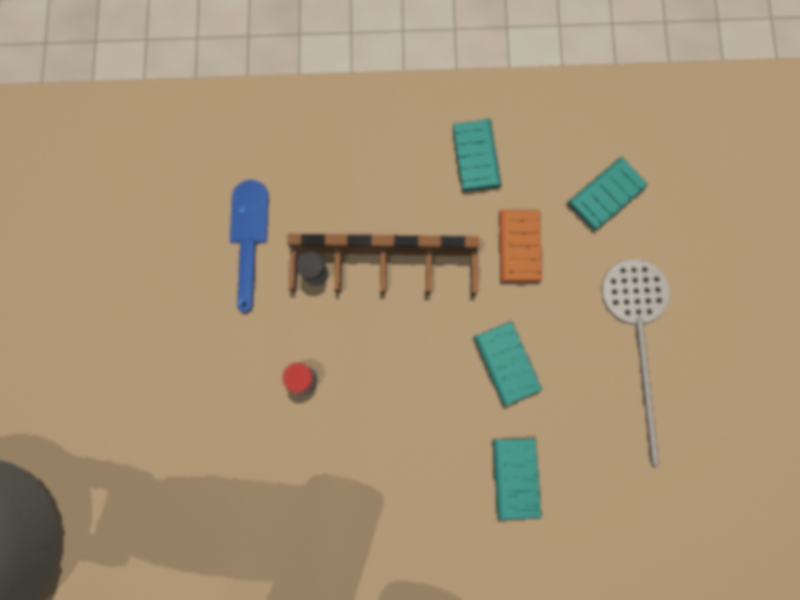

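View pics/side0.png

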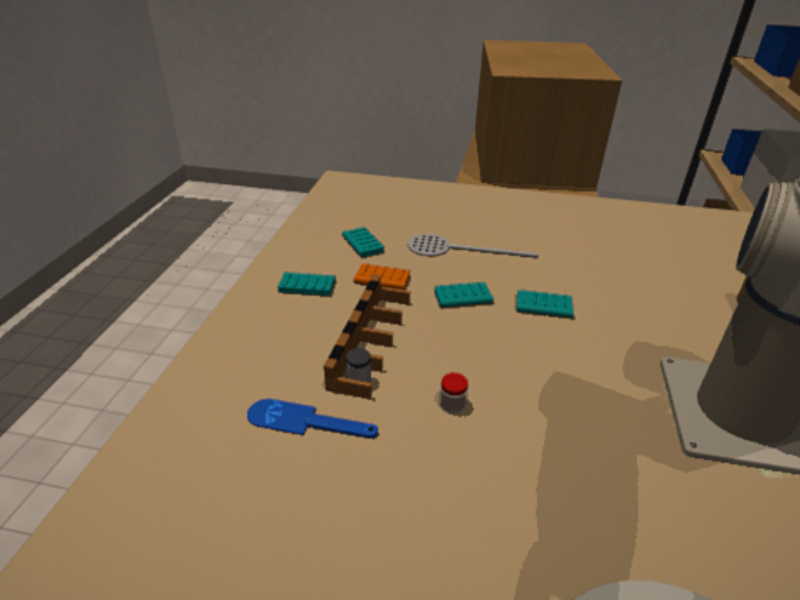

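The top view (800x600) has +x up and +y left. The rack is at columns 290–478, row ~242, with the shaker at (311,266) and the jar at (298,378). Five things have the trivet's shape: teal at (477,155), (607,193), (508,363) and (517,478), and orange at (520,246). Only the last is orange, and it lies at the rack's -y end. That makes the gaps, in order, D, C, B. I'll confirm this in a crop and measure.

```bash
python3 - <<'E'
from h import *
d=np.load("top0.npy",allow_pickle=True).item(); s=np.load("side0.npy",allow_pickle=True).item()
im=d["pixels"]
cv2.imwrite("pics/crop0.png",cv2.resize(im[130:300,150:400],(800,544),interpolation=cv2.INTER_CUBIC))
hsv=cv2.cvtColor(im,cv2.COLOR_BGR2HSV)
def comps(m,mn=15):
    n,l,st,c=cv2.connectedComponentsWithStats(m.astype(np.uint8)); return [(c[i],st[i],l==i) for i in range(1,n) if st[i,4]>=mn]
roi=np.zeros(im.shape[:2],bool); roi[158:178,195:340]=1
for c,st,_ in comps((hsv[...,2]<60)&roi): print("dark",c.round(1),st, onz(d,*c,55).round(1))
red=((hsv[...,0]<6)|(hsv[...,0]>174))&(hsv[...,1]>150)&(hsv[...,2]>90)
for c,st,_ in comps(red): print("red top",c.round(1),st,onz(d,*c,51).round(1))
h2=cv2.cvtColor(s["pixels"],cv2.COLOR_BGR2HSV)
red=((h2[...,0]<4)|(h2[...,0]>174))&(h2[...,1]>150)&(h2[...,2]>90)
for c,st,_ in comps(red): print("red side",c.round(1),st,onz(s,*c,48).round(1))
wood=(hsv[...,0]<14)&(hsv[...,1]>120)&roi
# rail from dark+wood: min area rect
for c,st,m in comps((wood|(hsv[...,2]<60))&roi,100):print(st,cv2.minAreaRect(np.argwhere(m)[:,::-1].astype(np.float32)))
r2=roi.copy();r2[:]=0;r2[140:205,335:390]=1
for c,st,m in comps((hsv[...,0]<14)&(hsv[...,1]>170)&r2,100):print("trivet",onz(d,*c,19).round(1))
E
```

```text
dark [220.3 170.7] [211 165  23  12 183] [649.1  52.1  55. ]
dark [249.1 170.9] [239 166  21  12 154] [647.1  -8.   55. ]
dark [283.6 171.9] [270 166  29  12 204] [642.8 -79.7  55. ]
dark [316.2 172.9] [302 167  29  11 213] [ 639.  -146.9   55. ]
red top [207.8 264.1] [199 255  19  19 295] [456.3  76.8  51. ]
red side [317.6 267.4] [309 261  18  13 182] [459.3  79.8  48. ]
[211 165  49  13 479] ((235.0, 171.0), (48.0, 12.0), 0.0)
[260 165  75  13 732] ((296.9999694824219, 170.99998474121094), (73.99998474121094, 11.999998092651367), -0.0)
```

View pics/crop0.png

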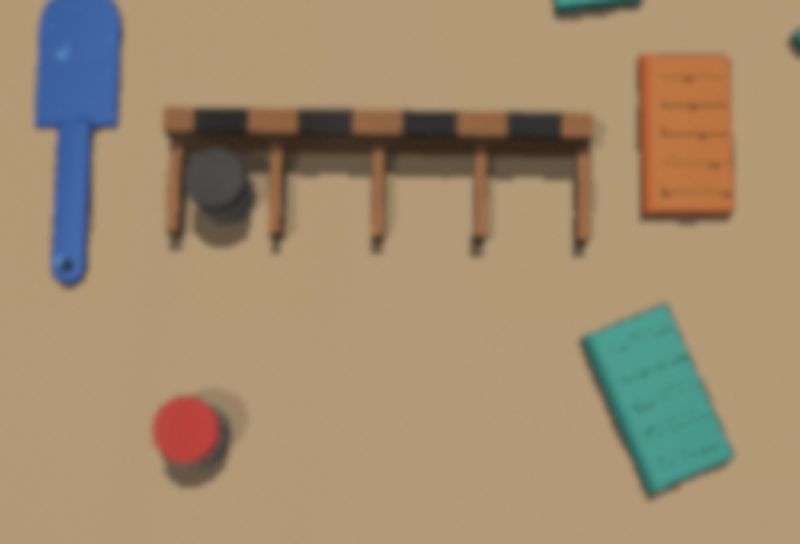

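The crop shows an orange trivet at crop (687,135), on the rack's -y (right) side. The inlays in the crop are A (220,122), B (326,123), C (430,124) and D (535,125). The jar's cap is at (187,430). I'll refine these positions.

```bash
python3 - <<'E'
from h import *
d=np.load("top0.npy",allow_pickle=True).item(); s=np.load("side0.npy",allow_pickle=True).item()
f=lambda x,y:(150+(x+.5)/3.2-.5,130+(y+.5)/3.2-.5)
P=[]
for n,x,y in [("A",220,122),("B",326,123),("C",430,124),("D",535,125),("railL",165,120),("railR",592,126),("Lback",166,107),("Lfront",166,133),("Rback",591,114),("Rfront",591,137)]:
    p=onz(d,*f(x,y),55); P.append(p); print(n,p.round(1), proj(s,p).round(1))
for n,x,y in [("div1tip",174,234),("div2",276,234),("div3",377,236),("div4",477,238),("div5",578,240)]:
    print(n,onz(d,*f(x,y),30).round(1))
print("shaker",onz(d,*f(216,177),58).round(1)); print("trivet",onz(d,*f(687,135),19).round(1))
S=s["pixels"]
cv2.imwrite("pics/crops.png",cv2.resize(S[175:325,160:360],(800,600),interpolation=cv2.INTER_CUBIC))
E
```

```text
A [655.4  56.   55. ] [[236.6 245.5]]
B [652.9 -13.1  55. ] [[245.7 228. ]]
C [650.4 -80.7  55. ] [[253.6 212.7]]
D [ 647.8 -148.6   55. ] [[260.8 198.8]]
railL [657.8  92.   55. ] [[231.  255.5]]
railR [ 646.2 -185.3   55. ] [[264.5 191.9]]
Lback [666.6  91.5  55. ] [[227.3 254.7]]
Lfront [649.   91.3  55. ] [[234.7 255.8]]
Rback [ 654.2 -184.9   55. ] [[261.8 191.6]]
Rfront [ 638.8 -184.3   55. ] [[267.  192.4]]
div1tip [587.  90.  30.]
div2 [585.3  22.5  30. ]
div3 [582.3 -44.   30. ]
div4 [ 579.3 -109.5   30. ]
div5 [ 576.4 -175.4   30. ]
shaker [617.9  57.9  58. ]
trivet [ 648.3 -251.7   19. ]
```

View pics/crops.png

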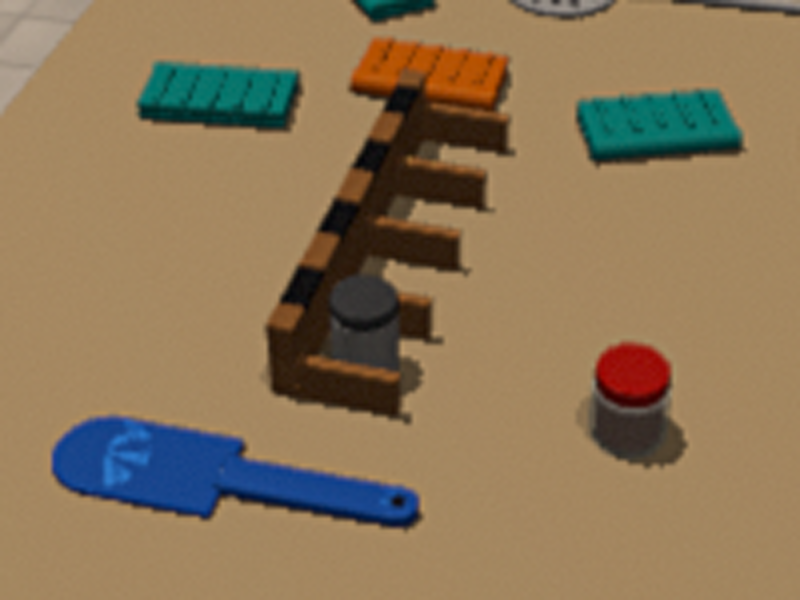

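```bash
python3 - <<'E'
from h import *
from scipy.spatial.transform import Rotation as R
o=ctrl.get_obs(); r=R.from_rotvec(o["orientation"]); print(r.as_matrix().round(3), ctrl.tips_ahead)
z=r.as_matrix()[:,2]; yaw=-0.037
t=np.array([-np.sin(yaw),np.cos(yaw),0])
for sgn in(1,-1):
    a=np.arctan2(*(sgn*t)[[1,0]])-np.arctan2(z[1],z[0]); print("rz for jaw along rack y",(a+np.pi)%(2*np.pi)-np.pi)
a=np.array(o["ee_pos"])
print("shift to D",np.array([647.8,-148.6,0])-a)
E
```

```text
[[ 0.956 -0.     0.292]
 [-0.292 -0.001  0.956]
 [ 0.    -1.    -0.001]] 8.0
rz for jaw along rack y 0.25974408504268487
rz for jaw along rack y -2.8818485685471087
shift to D [ 465.21668803 -745.78829916 -191.39562754]
```

```bash
python3 -m creep '[{"tx":31,"ty":-50,"fingers":255},{"tx":62,"ty":-100,"fingers":255},{"tx":93,"ty":-150,"rz":0.05,"fingers":255},{"tx":124,"ty":-200,"rz":0.1,"fingers":255},{"tx":155,"ty":-250,"rz":0.15,"fingers":255},{"tx":186,"ty":-300,"rz":0.2,"fingers":255},{"tx":217,"ty":-350,"rz":0.26,"fingers":255},{"tx":248,"ty":-400,"rz":0.26,"fingers":255},{"tx":279,"ty":-450,"rz":0.26,"fingers":255},{"tx":310,"ty":-500,"rz":0.26,"fingers":255}]'
```

```text
schema error: expected keys tx, ty, tz, rx, ry, rz, fingers
```

All keys are required.

```bash
python3 -m creep '[{"tx":31,"ty":-50,"tz":0,"rx":0,"ry":0,"rz":0,"fingers":255},{"tx":62,"ty":-100,"tz":0,"rx":0,"ry":0,"rz":0,"fingers":255},{"tx":93,"ty":-150,"tz":0,"rx":0,"ry":0,"rz":0.05,"fingers":255},{"tx":124,"ty":-200,"tz":0,"rx":0,"ry":0,"rz":0.1,"fingers":255},{"tx":155,"ty":-250,"tz":0,"rx":0,"ry":0,"rz":0.15,"fingers":255},{"tx":186,"ty":-300,"tz":0,"rx":0,"ry":0,"rz":0.2,"fingers":255},{"tx":217,"ty":-350,"tz":0,"rx":0,"ry":0,"rz":0.26,"fingers":255},{"tx":248,"ty":-400,"tz":0,"rx":0,"ry":0,"rz":0.26,"fingers":255},{"tx":279,"ty":-450,"tz":0,"rx":0,"ry":0,"rz":0.26,"fingers":255},{"tx":310,"ty":-500,"tz":0,"rx":0,"ry":0,"rz":0.26,"fingers":255}]'
```

```text
t: 1.35
ee_pos: [493.4, 95.9, 192.0]
orientation: [-1.571, 0.029, -0.029]
ft_force: [1.2, 0.3, -0.6]
width: 0.4
```

```bash
python3 -m creep '[{"tx":31,"ty":-49,"tz":0,"rx":0,"ry":0,"rz":0,"fingers":255},{"tx":62,"ty":-98,"tz":0,"rx":0,"ry":0,"rz":0,"fingers":255},{"tx":93,"ty":-147,"tz":0,"rx":0,"ry":0,"rz":0,"fingers":255},{"tx":124,"ty":-196,"tz":0,"rx":0,"ry":0,"rz":0,"fingers":255},{"tx":154,"ty":-244,"tz":0,"rx":0,"ry":0,"rz":0,"fingers":255},{"tx":154,"ty":-244,"tz":-40,"rx":0,"ry":0,"rz":0,"fingers":255},{"tx":154,"ty":-244,"tz":-80,"rx":0,"ry":0,"rz":0,"fingers":255},{"tx":154,"ty":-244,"tz":-100,"rx":0,"ry":0,"rz":0,"fingers":255},{"tx":154,"ty":-244,"tz":-110,"rx":0,"ry":0,"rz":0,"fingers":255},{"tx":154,"ty":-244,"tz":-110,"rx":0,"ry":0,"rz":0,"fingers":255}]'
python3 - <<'E'
from h import *
for n in("side","top"):
    d=cam(n); p=d["pixels"]
    cv2.imwrite(f"pics/{n}1.png",cv2.resize(p[130:280,180:380],(800,600),interpolation=cv2.INTER_CUBIC))
print(ctrl.get_obs()["ee_pos"])
E
```

```text
t: 2.6
ee_pos: [647.0, -146.2, 82.3]
orientation: [-1.571, 0.029, -0.029]
ft_force: [0.4, -0.9, -0.1]
width: 0.4
[ 647.76313077 -146.36786986   83.4205288 ]
```

View pics/side1.png

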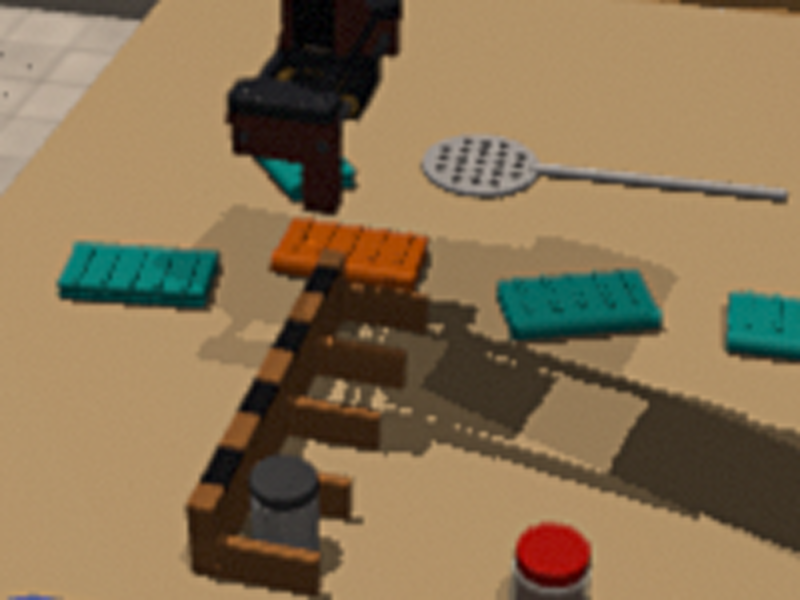

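View pics/top1.png

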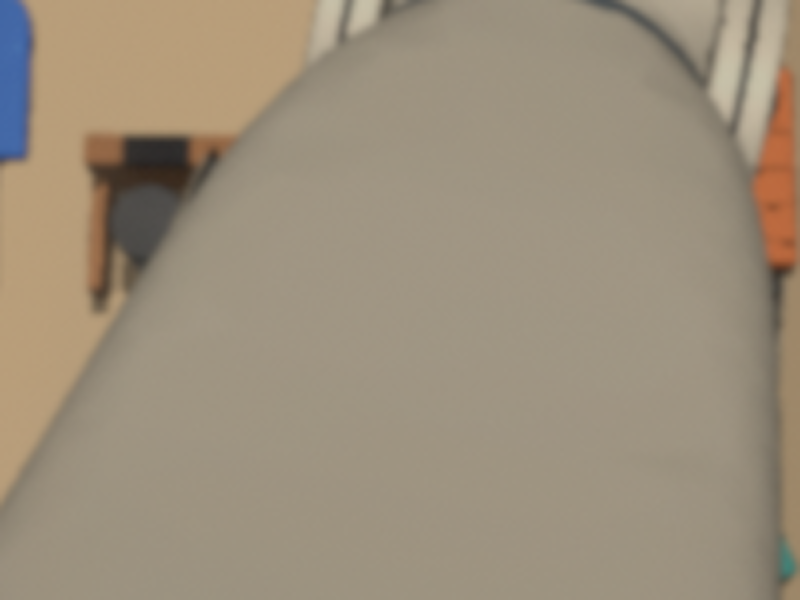

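```bash
python3 - <<'E'
from h import *
s=np.load("side0.npy",allow_pickle=True).item()
print(proj(s,[[647.7,-148.0,75],[647.7,-148,55]]))
E
python3 -m creep '[{"tx":0,"ty":-2,"tz":-8,"rx":0,"ry":0,"rz":0,"fingers":255},{"tx":0,"ty":-2,"tz":-14,"rx":0,"ry":0,"rz":0,"fingers":255},{"tx":0,"ty":-2,"tz":-17,"rx":0,"ry":0,"rz":0,"fingers":255},{"tx":0,"ty":-2,"tz":-19,"rx":0,"ry":0,"rz":0,"fingers":255},{"tx":0,"ty":-2,"tz":-19,"rx":0,"ry":0,"rz":0,"fingers":255}]'
```

```text
[[260.73106841 192.88939372]
 [260.82990831 198.94750631]]
t: 3.32
ee_pos: [646.7, -148.3, 62.9]
orientation: [-1.571, 0.029, -0.029]
ft_force: [0.7, -0.4, 0.5]
width: 1.0
```

```bash
python3 - <<'E'
from h import *
d=cam("side"); p=d["pixels"]
cv2.imwrite("pics/side2.png",cv2.resize(p[140:260,190:350],(800,600),interpolation=cv2.INTER_CUBIC))
print(ctrl.get_obs()["ee_pos"],ctrl.get_obs()["ft_force"])
E
```

```text
[ 646.80279589 -148.31712158   63.06367522] [-1.08636868  1.67278063 -0.31695545]
```

View pics/side2.png

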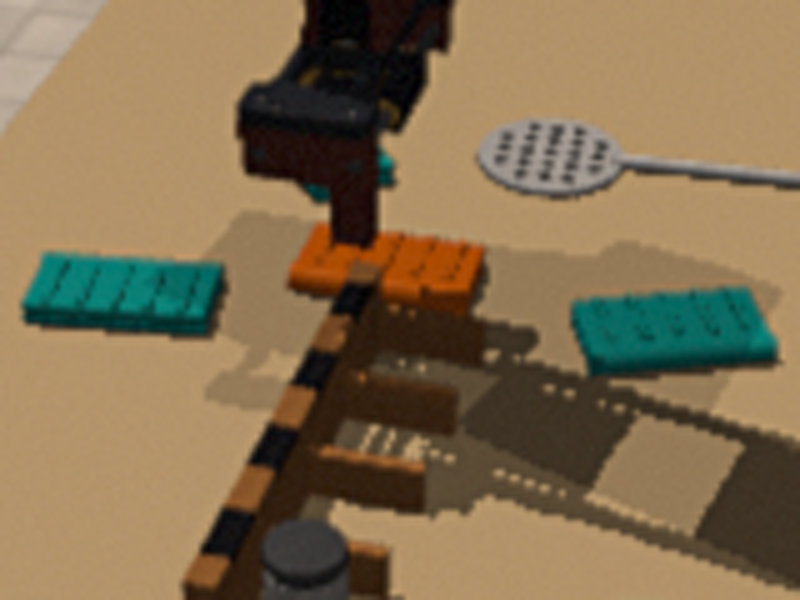

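The fingertip appears at side pixel (261,188.6), but it should be at (260.7,198.9) if it stood on inlay D. The force is about 0, so it isn't touching yet. I'll settle this before going lower.

```bash
python3 - <<'E'
from h import *
s=cam("side"); d=cam("top")
print("base in side",proj(s,[0,0,0])*800/560)
for z in (55,85,100,200,300,400): print(z,proj(s,[647,-148,z]).round(1),proj(d,[647,-148,z]).round(1))
for y in(-170,-190,-210): print(y,proj(s,[647,y,55]).round(1))
cv2.imwrite("pics/top3.png",cv2.resize(d["pixels"],(800,600)))
cv2.imwrite("pics/side3.png",cv2.resize(s["pixels"],(800,600)))
E
```

```text
base in side [[741.46200573 413.75090162]]
55 [[261.1 199. ]] [[316.6 169.1]]
85 [[260.9 189.8]] [[317.3 165. ]]
100 [[260.9 185.2]] [[317.6 162.9]]
200 [[260.3 151.8]] [[320.4 146.7]]
300 [[259.7 114.3]] [[323.9 126.3]]
400 [[259.1  71.7]] [[328.4  99.6]]
-170 [[263.  194.7]]
-190 [[264.7 191. ]]
-210 [[266.3 187.3]]
```

View pics/top3.png

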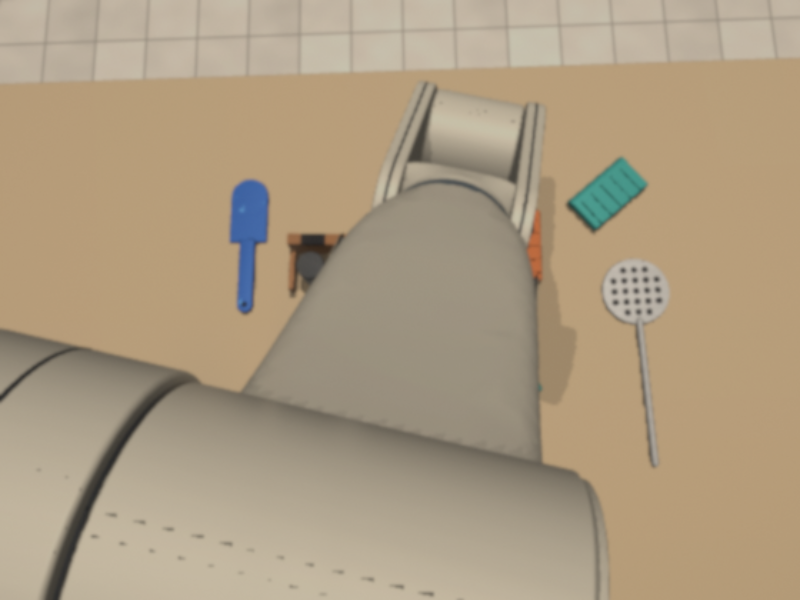

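View pics/side3.png

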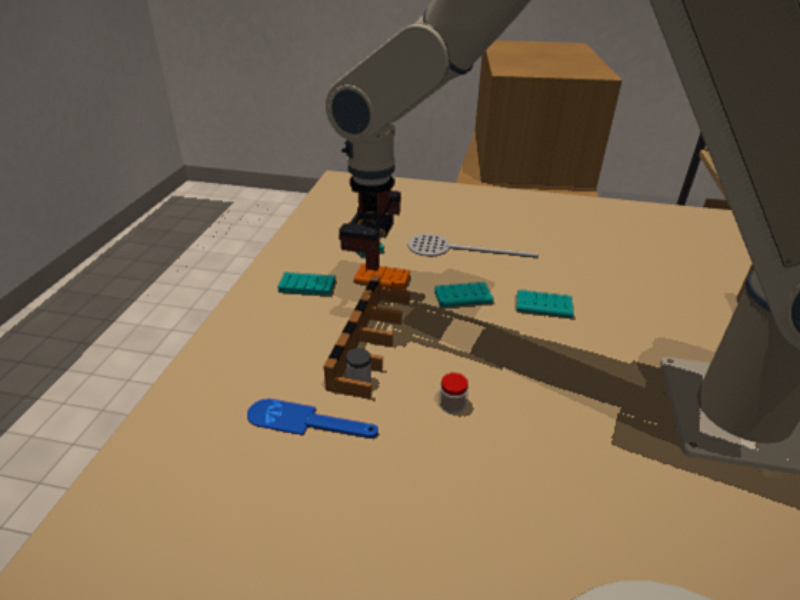

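In column, the tip matches (647,-148), but its row implies z of about 88 rather than 55. I'll go down in small steps and watch the force.

```bash
python3 -m creep '[{"tx":1,"ty":0,"tz":-1,"rx":0,"ry":0,"rz":0,"fingers":255},{"tx":1,"ty":0,"tz":-1.5,"rx":0,"ry":0,"rz":0,"fingers":255}]'; python3 -m creep '[{"tx":0,"ty":0,"tz":-1,"rx":0,"ry":0,"rz":0,"fingers":255},{"tx":0,"ty":0,"tz":-1,"rx":0,"ry":0,"rz":0,"fingers":255}]'
```

```text
t: 3.72
ee_pos: [647.9, -148.3, 61.6]
orientation: [-1.571, 0.029, -0.029]
ft_force: [0.4, -0.3, 0.2]
width: 0.6
t: 3.98
ee_pos: [647.6, -148.3, 60.5]
orientation: [-1.571, 0.029, -0.029]
ft_force: [0.2, 1.0, -0.2]
width: 0.7
```

```bash
python3 -m creep '[{"tx":0,"ty":0,"tz":-1.5,"rx":0,"ry":0,"rz":0,"fingers":255},{"tx":0,"ty":0,"tz":-3,"rx":0,"ry":0,"rz":0,"fingers":255}]'; python3 -m creep '[{"tx":0,"ty":0,"tz":-1.5,"rx":0,"ry":0,"rz":0,"fingers":255},{"tx":0,"ty":0,"tz":-3,"rx":0,"ry":0,"rz":0,"fingers":255}]'
python3 - <<'E'
from h import *
s=cam("side"); p=s["pixels"]
cv2.imwrite("pics/side4.png",cv2.resize(p[160:235,210:310],(800,600),interpolation=cv2.INTER_CUBIC))
E
```

```text
t: 4.22
ee_pos: [647.7, -148.3, 57.5]
orientation: [-1.571, 0.029, -0.029]
ft_force: [0.3, -0.4, 0.2]
width: 0.2
t: 4.47
ee_pos: [647.7, -148.3, 54.4]
orientation: [-1.571, 0.029, -0.029]
ft_force: [-0.3, -0.6, 0.5]
width: 0.3
```

View pics/side4.png

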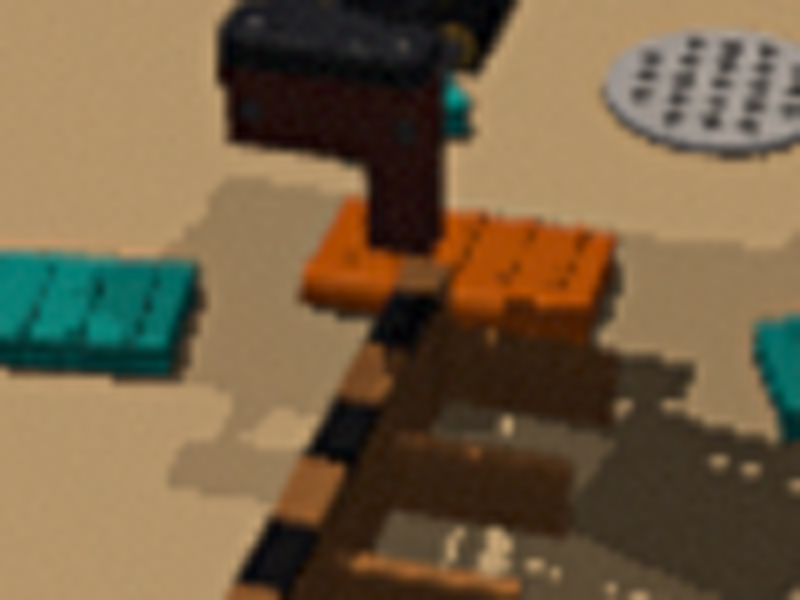

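The tip is at crop (403,250), still above the rail in the picture. As it goes down, either it hides the rail end (tip above the rail) or the rail hides it (tip beyond the rail). That will tell me where it really is.

```bash
python3 -m creep '[{"tx":0,"ty":0,"tz":-2,"rx":0,"ry":0,"rz":0,"fingers":255},{"tx":0,"ty":0,"tz":-4,"rx":0,"ry":0,"rz":0,"fingers":255}]'; python3 -m creep '[{"tx":0,"ty":0,"tz":-2,"rx":0,"ry":0,"rz":0,"fingers":255},{"tx":0,"ty":0,"tz":-4,"rx":0,"ry":0,"rz":0,"fingers":255}]'
python3 - <<'E'
from h import *
s=cam("side"); p=s["pixels"]
cv2.imwrite("pics/side5.png",cv2.resize(p[160:235,210:310],(800,600),interpolation=cv2.INTER_CUBIC))
E
```

```text
t: 4.78
ee_pos: [647.8, -148.3, 50.5]
orientation: [-1.571, 0.029, -0.029]
ft_force: [-0.4, 0.6, 0.3]
width: 0.6
t: 5.03
ee_pos: [647.7, -148.3, 46.4]
orientation: [-1.571, 0.029, -0.029]
ft_force: [-0.3, 0.8, 0.3]
width: 0.9
```

View pics/side5.png

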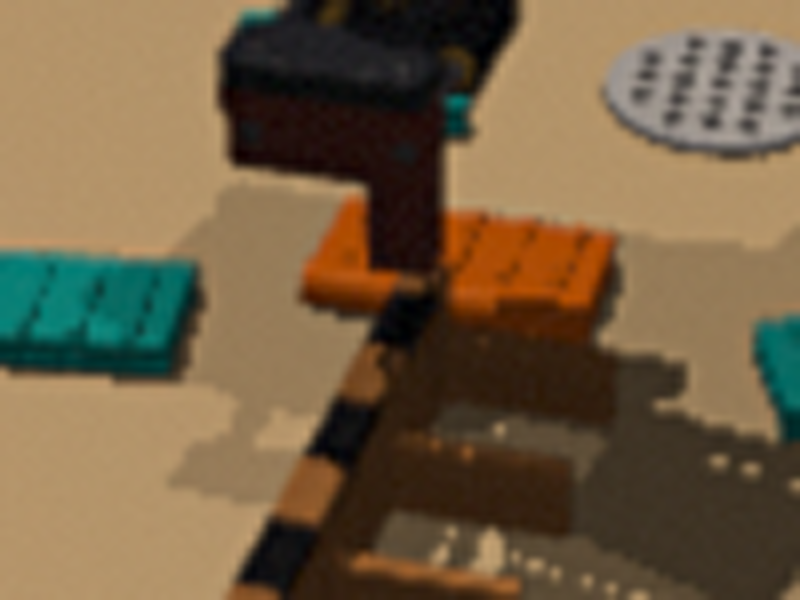

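The finger now hides the rail end, with its bottom at crop (403,270). So it is directly above the rail, and with the fingers shut the real tip is about 26 mm behind the nominal TCP. Contact is expected at a TCP z of about 29. I'll continue slowly.

```bash
python3 -m creep '[{"tx":0,"ty":0,"tz":-3,"rx":0,"ry":0,"rz":0,"fingers":255},{"tx":0,"ty":0,"tz":-6,"rx":0,"ry":0,"rz":0,"fingers":255},{"tx":0,"ty":0,"tz":-8,"rx":0,"ry":0,"rz":0,"fingers":255}]'; python3 -m creep '[{"tx":0,"ty":0,"tz":-1.5,"rx":0,"ry":0,"rz":0,"fingers":255},{"tx":0,"ty":0,"tz":-3,"rx":0,"ry":0,"rz":0,"fingers":255}]'
python3 - <<'E'
from h import *
s=cam("side"); p=s["pixels"]
cv2.imwrite("pics/side6.png",cv2.resize(p[160:235,210:310],(800,600),interpolation=cv2.INTER_CUBIC))
E
```

```text
t: 5.45
ee_pos: [647.6, -148.3, 38.3]
orientation: [-1.571, 0.029, -0.029]
ft_force: [-0.4, 0.3, 0.7]
width: 0.5
t: 5.7
ee_pos: [647.8, -148.3, 35.5]
orientation: [-1.571, 0.029, -0.029]
ft_force: [0.7, 0.4, -0.4]
width: 0.7
```

View pics/side6.png

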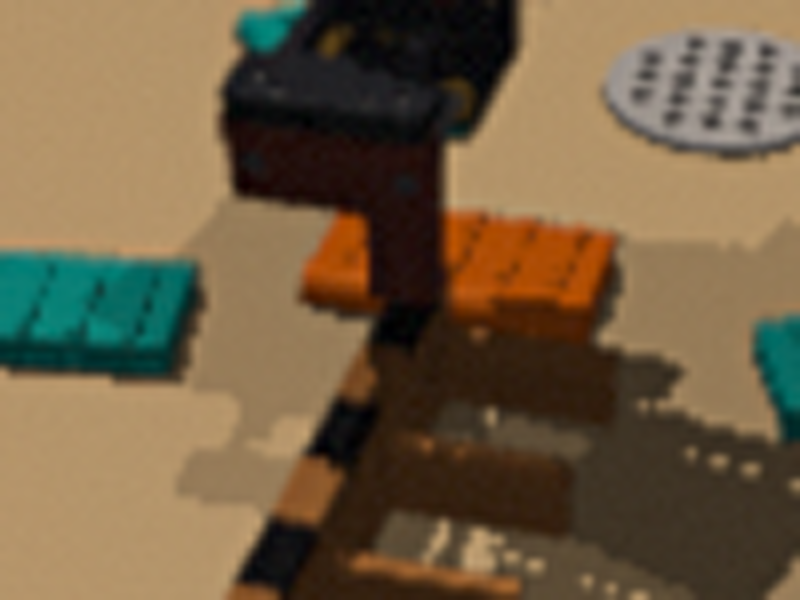

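```bash
python3 -m creep '[{"tx":0,"ty":0,"tz":-2,"rx":0,"ry":0,"rz":0,"fingers":255},{"tx":0,"ty":0,"tz":-4,"rx":0,"ry":0,"rz":0,"fingers":255}]'; python3 -m creep '[{"tx":0,"ty":0,"tz":-1,"rx":0,"ry":0,"rz":0,"fingers":255},{"tx":0,"ty":0,"tz":-2,"rx":0,"ry":0,"rz":0,"fingers":255}]';python3 -m creep '[{"tx":0,"ty":0,"tz":-1,"rx":0,"ry":0,"rz":0,"fingers":255},{"tx":0,"ty":0,"tz":-2,"rx":0,"ry":0,"rz":0,"fingers":255}]'
```

```text
t: 6.0
ee_pos: [647.8, -148.3, 31.5]
orientation: [-1.571, 0.029, -0.029]
ft_force: [0.8, 0.4, -0.8]
width: 0.5
t: 6.25
ee_pos: [647.8, -148.3, 29.5]
orientation: [-1.571, 0.029, -0.029]
ft_force: [0.4, -0.7, 0.7]
width: 0.7
t: 6.5
ee_pos: [647.8, -148.4, 27.5]
orientation: [-1.571, 0.029, -0.029]
ft_force: [0.3, -0.9, -0.0]
width: 0.5
```

```bash
python3 -m creep '[{"tx":0,"ty":0,"tz":-1,"rx":0,"ry":0,"rz":0,"fingers":255},{"tx":0,"ty":0,"tz":-2,"rx":0,"ry":0,"rz":0,"fingers":255}]'
python3 - <<'E'
from h import *
s=cam("side"); p=s["pixels"]
cv2.imwrite("pics/side7.png",cv2.resize(p[160:235,210:310],(800,600),interpolation=cv2.INTER_CUBIC))
E
```

```text
t: 6.75
ee_pos: [647.8, -148.3, 25.5]
orientation: [-1.571, 0.029, -0.029]
ft_force: [0.6, -1.1, -0.6]
width: 0.2
```

View pics/side7.png

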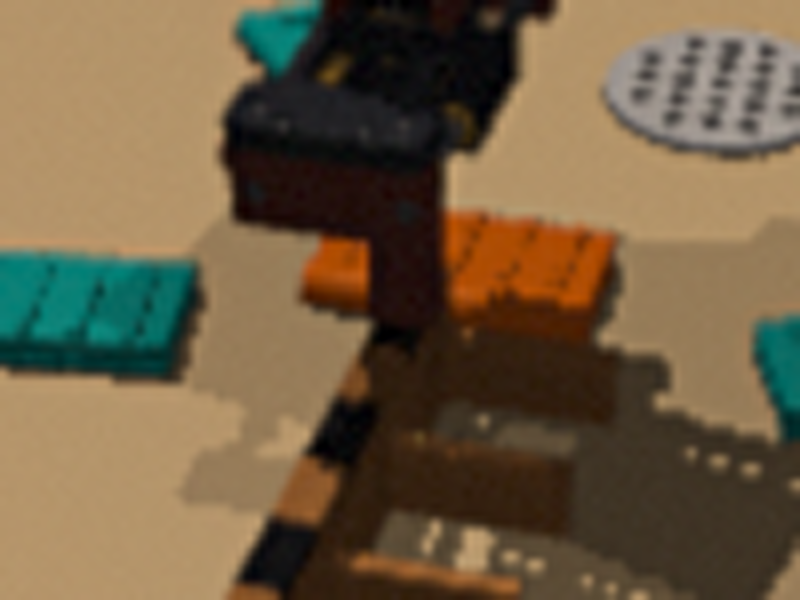

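```bash
python3 -m creep '[{"tx":0,"ty":0,"tz":-1,"rx":0,"ry":0,"rz":0,"fingers":255},{"tx":0,"ty":0,"tz":-1.5,"rx":0,"ry":0,"rz":0,"fingers":255}]';python3 -m creep '[{"tx":0,"ty":0,"tz":-1,"rx":0,"ry":0,"rz":0,"fingers":255},{"tx":0,"ty":0,"tz":-1.5,"rx":0,"ry":0,"rz":0,"fingers":255}]'
```

```text
t: 7.05
ee_pos: [647.9, -148.4, 24.8]
orientation: [-1.571, 0.029, -0.029]
ft_force: [-2.7, 0.6, 8.6]
width: 0.5
t: 7.3
ee_pos: [647.9, -148.4, 24.7]
orientation: [-1.571, 0.029, -0.029]
ft_force: [-6.4, 1.8, 18.2]
width: 0.1
```

Contact on inlay D at TCP z 24.8, up to 18 N. Next is inlay C.

```bash
python3 -m creep '[{"tx":0,"ty":0,"tz":15,"rx":0,"ry":0,"rz":0,"fingers":255},{"tx":1,"ty":34,"tz":20,"rx":0,"ry":0,"rz":0,"fingers":255},{"tx":2.5,"ty":68,"tz":20,"rx":0,"ry":0,"rz":0,"fingers":255},{"tx":2.5,"ty":68,"tz":12,"rx":0,"ry":0,"rz":0,"fingers":255},{"tx":2.5,"ty":68,"tz":6,"rx":0,"ry":0,"rz":0,"fingers":255},{"tx":2.5,"ty":68,"tz":3,"rx":0,"ry":0,"rz":0,"fingers":255},{"tx":2.5,"ty":68,"tz":1.5,"rx":0,"ry":0,"rz":0,"fingers":255},{"tx":2.5,"ty":68,"tz":1,"rx":0,"ry":0,"rz":0,"fingers":255}]'
python3 - <<'E'
from h import *
s=cam("side"); p=s["pixels"]
cv2.imwrite("pics/side8.png",cv2.resize(p[160:265,200:340],(800,600),interpolation=cv2.INTER_CUBIC))
E
```

```text
t: 8.3
ee_pos: [649.9, -81.3, 24.7]
orientation: [-1.571, 0.03, -0.029]
ft_force: [-6.2, 1.4, 15.0]
width: 0.3
```

View pics/side8.png

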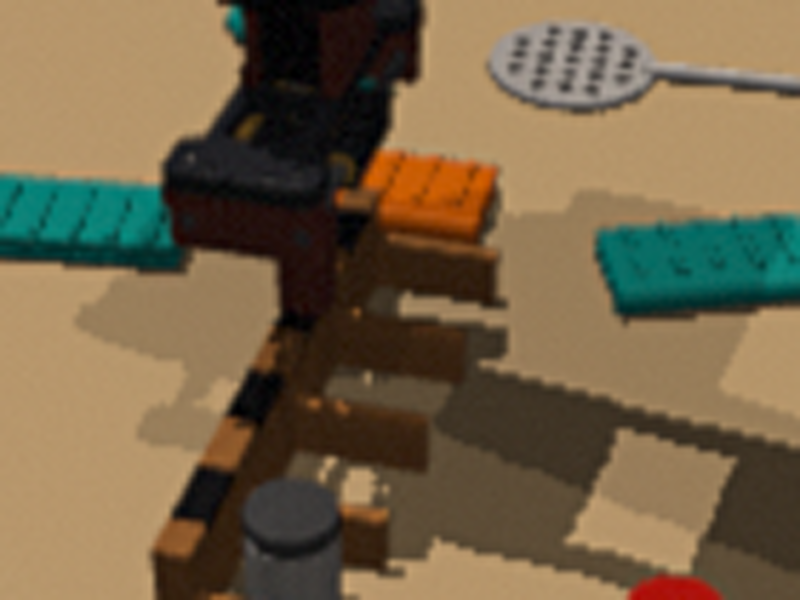

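The picture shows the fingertip on inlay C at crop (300,315), with 15 N. Next is inlay B.

```bash
python3 -m creep '[{"tx":0,"ty":0,"tz":15,"rx":0,"ry":0,"rz":0,"fingers":255},{"tx":1,"ty":34,"tz":20,"rx":0,"ry":0,"rz":0,"fingers":255},{"tx":2.5,"ty":68,"tz":20,"rx":0,"ry":0,"rz":0,"fingers":255},{"tx":2.5,"ty":68,"tz":12,"rx":0,"ry":0,"rz":0,"fingers":255},{"tx":2.5,"ty":68,"tz":6,"rx":0,"ry":0,"rz":0,"fingers":255},{"tx":2.5,"ty":68,"tz":3,"rx":0,"ry":0,"rz":0,"fingers":255},{"tx":2.5,"ty":68,"tz":1,"rx":0,"ry":0,"rz":0,"fingers":255},{"tx":2.5,"ty":68,"tz":0,"rx":0,"ry":0,"rz":0,"fingers":255}]'
python3 - <<'E'
from h import *
s=cam("side"); p=s["pixels"]
cv2.imwrite("pics/side9.png",cv2.resize(p[160:265,200:340],(800,600),interpolation=cv2.INTER_CUBIC))
E
```

```text
t: 9.35
ee_pos: [652.5, -13.4, 24.7]
orientation: [-1.571, 0.03, -0.029]
ft_force: [-5.9, -1.1, 16.6]
width: 0.1
```

View pics/side9.png

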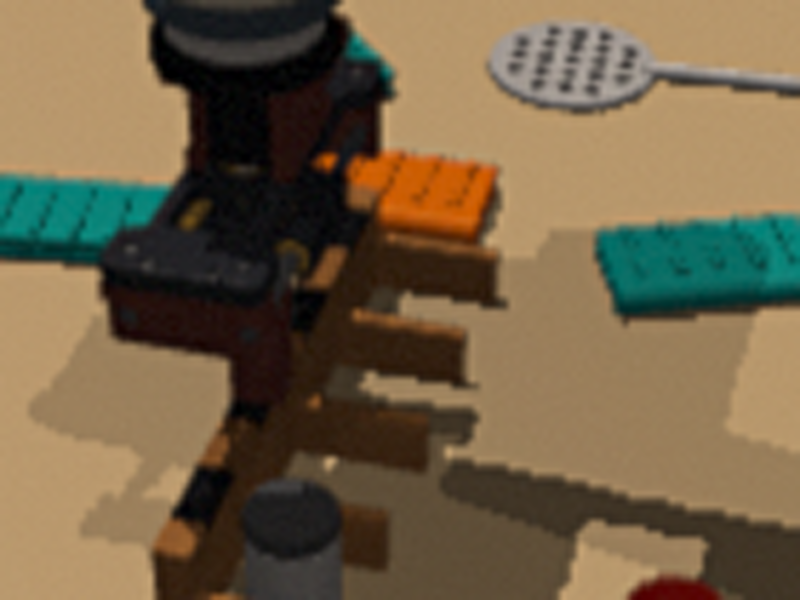

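All three inlays are touched in order, at 18, 15 and 17 N. Now I'll lift, back off and half-open the fingers, to see how the tip length changes with the opening.

```bash
python3 -m creep '[{"tx":0,"ty":0,"tz":40,"rx":0,"ry":0,"rz":0,"fingers":255},{"tx":0,"ty":0,"tz":90,"rx":0,"ry":0,"rz":0,"fingers":200},{"tx":-40,"ty":20,"tz":100,"rx":0,"ry":0,"rz":0,"fingers":200},{"tx":-80,"ty":60,"tz":100,"rx":0,"ry":0,"rz":0,"fingers":200},{"tx":-120,"ty":100,"tz":100,"rx":0,"ry":0,"rz":0,"fingers":200},{"tx":-150,"ty":150,"tz":100,"rx":0,"ry":0,"rz":0,"fingers":200},{"tx":-150,"ty":200,"tz":100,"rx":0,"ry":0,"rz":0,"fingers":200},{"tx":-150,"ty":200,"tz":100,"rx":0,"ry":0,"rz":0,"fingers":200}]'
python3 - <<'E'
from h import *
o=ctrl.get_obs()
for n in("side","top"):
    d=cam(n); 
    u=proj(d,o["ee_pos"])[0].astype(int); print(n,proj(d,o["ee_pos"]))
    y0=max(0,u[1]-90);x0=max(0,u[0]-110);print(x0,y0)
    c=d["pixels"][y0:y0+150,x0:x0+200];print(c.shape)
    cv2.imwrite(f"pics/{n}10.png",cv2.resize(c,None,fx=4,fy=4,interpolation=cv2.INTER_CUBIC))
print(o["ee_pos"],o["width"])
E
```

```text
t: 10.4
ee_pos: [503.0, 190.0, 124.0]
orientation: [-1.57, 0.025, -0.027]
ft_force: [0.1, 0.1, 0.2]
width: 18.8
side [[290.51566797 274.27368485]]
180 184
(150, 200, 3)
top [[141.50904504 237.44885148]]
31 147
(150, 200, 3)
[503.00993844 190.01302541 124.01719785] 18.76139465593852
```

View pics/side10.png

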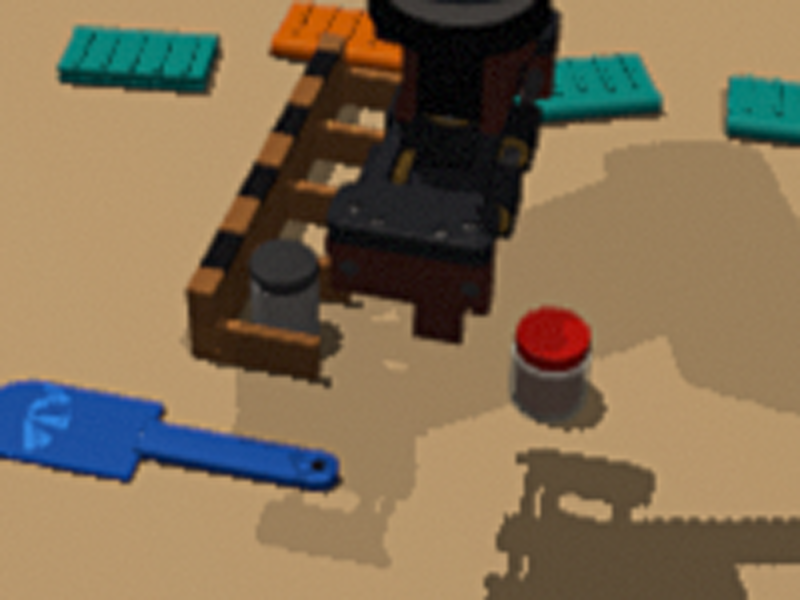

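View pics/top10.png

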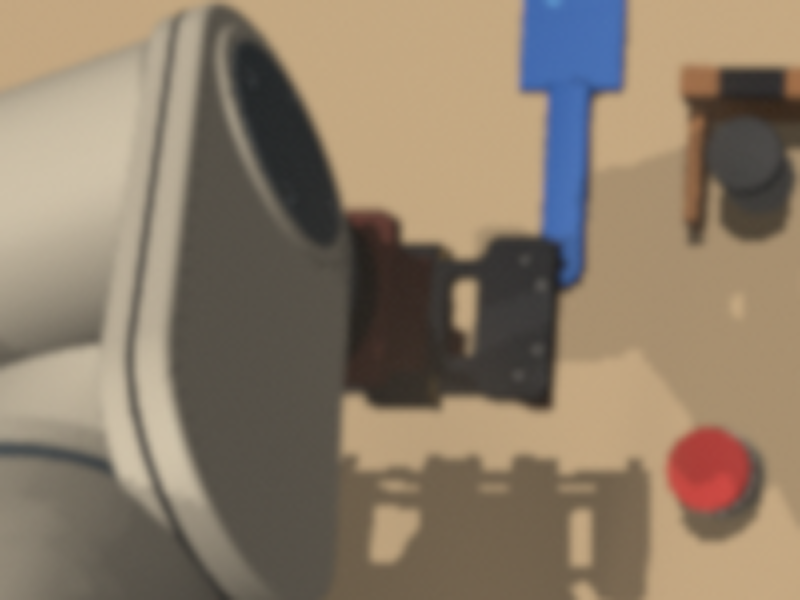

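```bash
python3 - <<'E'
from h import *
s=np.load("side0.npy",allow_pickle=True).item();d=np.load("top0.npy",allow_pickle=True).item()
for y in (190,200,213,240):
  for z in (116,124,140,154,170,190): print(y,z,proj(s,[503,y,z])[0].round(1),proj(d,[503,y,z])[0].round(1))
print(-cv2.Rodrigues(s["rvec"])[0].T@s["tvec"],-cv2.Rodrigues(d["rvec"])[0].T@d["tvec"])
E
```

```text
190 116 [290.4 277.2] [142.8 238. ]
190 124 [290.5 274.3] [141.5 237.5]
190 140 [290.8 268.2] [138.8 236.3]
190 154 [291.  262.8] [136.4 235.3]
190 170 [291.3 256.5] [133.4 234. ]
190 190 [291.7 248.3] [129.7 232.5]
200 116 [289.4 280.9] [137.6 238.1]
200 124 [289.6 277.9] [136.3 237.6]
200 140 [289.8 271.9] [133.5 236.4]
200 154 [290.  266.5] [130.9 235.4]
200 170 [290.3 260.1] [127.9 234.2]
200 190 [290.6 251.9] [124.  232.6]
213 116 [288.2 285.8] [130.9 238.3]
213 124 [288.3 282.8] [129.4 237.7]
213 140 [288.5 276.7] [126.5 236.6]
213 154 [288.7 271.3] [123.9 235.6]
213 170 [289.  264.9] [120.7 234.3]
213 190 [289.3 256.7] [116.7 232.8]
240 116 [285.4 296.4] [116.8 238.6]
240 124 [285.5 293.4] [115.3 238. ]
240 140 [285.7 287.3] [112.1 236.9]
240 154 [285.9 281.8] [109.2 235.9]
240 170 [286.1 275.3] [105.8 234.7]
240 190 [286.4 267. ] [101.4 233.1]
[420.44709198 722.9456261  660.21547304] [ 378.4425724   -94.76642633 1007.38517662]
```

```bash
python3 - <<'E'
from h import *
s=np.load("side0.npy",allow_pickle=True).item()
for y in (-130,-110,-91):
  for z in (95,100,105,110,115,120): print(y,z,proj(s,[685,y,z])[0].round(1),proj(s,[610,y,z])[0].round(1))
E
```

```text
-130 95 [245.5 188.5] [272.7 191.9]
-130 100 [245.5 186.9] [272.7 190.4]
-130 105 [245.4 185.3] [272.8 188.8]
-130 110 [245.3 183.7] [272.8 187.2]
-130 115 [245.3 182.1] [272.8 185.5]
-130 120 [245.2 180.5] [272.8 183.9]
-110 95 [243.4 192.4] [271.1 196. ]
-110 100 [243.4 190.8] [271.1 194.4]
-110 105 [243.3 189.2] [271.1 192.8]
-110 110 [243.2 187.6] [271.1 191.2]
-110 115 [243.1 186. ] [271.1 189.5]
-110 120 [243.1 184.4] [271.1 187.9]
-91 95 [241.4 196.3] [269.4 199.9]
-91 100 [241.3 194.7] [269.4 198.3]
-91 105 [241.3 193.1] [269.4 196.7]
-91 110 [241.2 191.4] [269.4 195.1]
-91 115 [241.1 189.8] [269.4 193.4]
-91 120 [241.  188.2] [269.4 191.8]
```

The real tips sit about 30 mm behind the reported TCP at both finger openings. For a tip height of about 12 mm I therefore command a TCP z of about -18. Plan: push the jar diagonally with the half-open finger pair to a point in front of gap B at about (546,-9), then turn and push straight in. First I move to a spot behind the jar.

```bash
python3 -m creep '[{"tx":-20,"ty":-20,"tz":0,"rx":0,"ry":0,"rz":-0.16,"fingers":200},{"tx":-40,"ty":-40,"tz":0,"rx":0,"ry":0,"rz":-0.32,"fingers":200},{"tx":-60,"ty":-60,"tz":0,"rx":0,"ry":0,"rz":-0.48,"fingers":200},{"tx":-82,"ty":-78,"tz":-10,"rx":0,"ry":0,"rz":-0.64,"fingers":200},{"tx":-82,"ty":-78,"tz":-40,"rx":0,"ry":0,"rz":-0.81,"fingers":200},{"tx":-82,"ty":-78,"tz":-80,"rx":0,"ry":0,"rz":-0.81,"fingers":200},{"tx":-82,"ty":-78,"tz":-110,"rx":0,"ry":0,"rz":-0.81,"fingers":200},{"tx":-82,"ty":-78,"tz":-120,"rx":0,"ry":0,"rz":-0.81,"fingers":200},{"tx":-82,"ty":-78,"tz":-120,"rx":0,"ry":0,"rz":-0.81,"fingers":200}]'
python3 - <<'E'
from h import *
from scipy.spatial.transform import Rotation as R
o=ctrl.get_obs()
print(o["ee_pos"],o["ft_force"],R.from_rotvec(o["orientation"]).as_matrix().round(3)[:,1:],o["qpos"].round(2))
for n,b in(("side",(210,280,400)),("top",(100,170,340))):
    d=cam(n)
    x0=260 if n=="side" else 100; y0=190 if n=="side" else 180
    cv2.imwrite(f"pics/{n}11.png",cv2.resize(d["pixels"][y0:y0+150,x0:x0+200],None,fx=4,fy=4,interpolation=cv2.INTER_CUBIC))
E
```

```text
t: 11.62
ee_pos: [420.6, 108.8, 3.4]
orientation: [-1.468, 0.663, -0.662]
ft_force: [-0.4, 0.1, -0.2]
width: 18.8
[420.61244293 108.84988665   3.40815338] [-0.39665145  0.07970977 -0.18278873] [[-0.001  0.75 ]
 [-0.     0.661]
 [-1.    -0.001]] [ 0.23  0.5   2.14 -0.    0.5  -0.5 ]
```

View pics/side11.png

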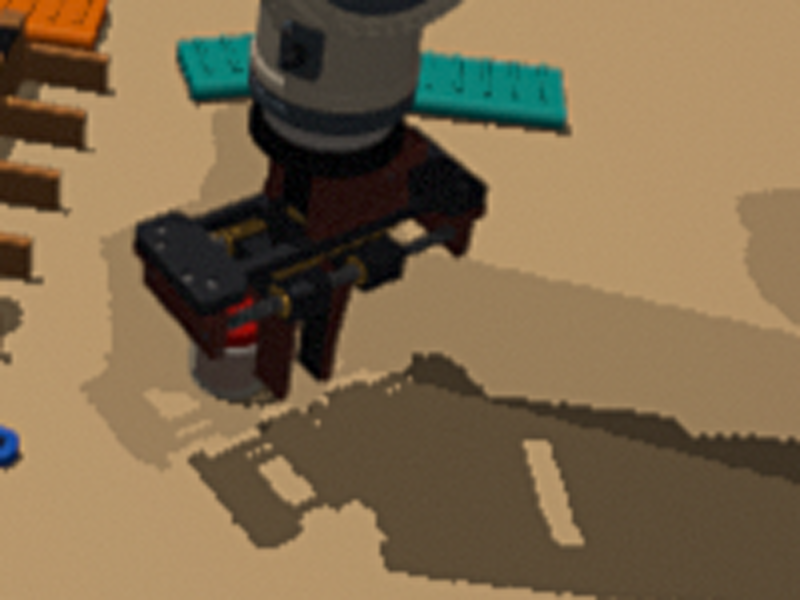

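View pics/top11.png

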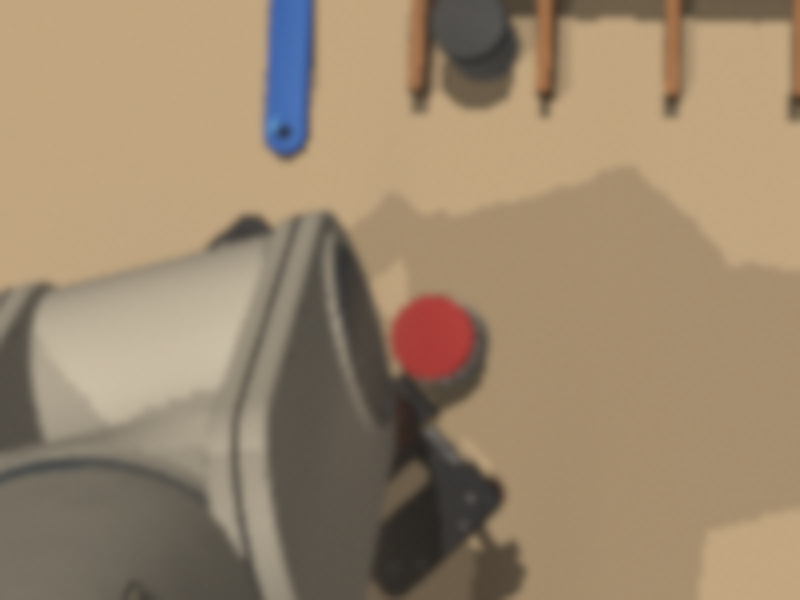

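```bash
python3 - <<'E'
from h import *
s=np.load("side0.npy",allow_pickle=True).item()
c=np.array([420.6,108.8]); j=np.array([.75,.661]); b=np.array([.661,-.75])
for k in(1,-1):
  for w in(9.5,23):
    for f in (10,-10):
      print(k,w,f,[((proj(s,[*(c+k*w*j+f*b),z])[0]-[260,190])*4).round(0) for z in (0,15,25,33,41)])
E
```

```text
1 9.5 10 [array([262., 412.]), array([264., 394.]), array([266., 381.]), array([267., 371.]), array([268., 361.])]
1 9.5 -10 [array([283., 436.]), array([285., 417.]), array([287., 405.]), array([288., 394.]), array([290., 384.])]
1 23 10 [array([242., 421.]), array([244., 402.]), array([246., 390.]), array([247., 379.]), array([248., 369.])]
1 23 -10 [array([263., 445.]), array([265., 426.]), array([267., 414.]), array([268., 403.]), array([269., 393.])]
-1 9.5 10 [array([290., 400.]), array([292., 381.]), array([294., 369.]), array([295., 359.]), array([297., 349.])]
-1 9.5 -10 [array([310., 423.]), array([313., 405.]), array([315., 392.]), array([317., 382.]), array([318., 372.])]
-1 23 10 [array([309., 391.]), array([311., 373.]), array([313., 360.]), array([315., 350.]), array([316., 340.])]
-1 23 -10 [array([330., 415.]), array([333., 396.]), array([335., 383.]), array([336., 373.]), array([338., 363.])]
```

The top picture shows the jar unmoved, cap at (208.2,264.5). The side picture shows two blades clear of it, with tips at z of about 33. I go down 20 mm, trim the yaw, and start pushing.

```bash
python3 -m creep '[{"tx":2,"ty":2,"tz":-6,"rx":0,"ry":0,"rz":0.077,"fingers":200},{"tx":2,"ty":2,"tz":-13,"rx":0,"ry":0,"rz":0.077,"fingers":200},{"tx":2,"ty":2,"tz":-20,"rx":0,"ry":0,"rz":0.077,"fingers":200},{"tx":2,"ty":2,"tz":-20,"rx":0,"ry":0,"rz":0.077,"fingers":200}]'; python3 -m creep '[{"tx":6,"ty":-6,"tz":0,"rx":0,"ry":0,"rz":0,"fingers":200},{"tx":12,"ty":-11.5,"tz":0,"rx":0,"ry":0,"rz":0,"fingers":200},{"tx":18,"ty":-17.5,"tz":0,"rx":0,"ry":0,"rz":0,"fingers":200},{"tx":24,"ty":-23.5,"tz":0,"rx":0,"ry":0,"rz":0,"fingers":200},{"tx":30,"ty":-29,"tz":0,"rx":0,"ry":0,"rz":0,"fingers":200}]'
cat > look.py <<'E'
from h import *
import sys
k=sys.argv[1]; o=ctrl.get_obs(); d=cam("top"); s=cam("side")
print(o["t"],o["ee_pos"].round(1),o["ft_force"].round(1))
for n,c,z in(("top",d,51),("side",s,48)):
    h=cv2.cvtColor(c["pixels"],cv2.COLOR_BGR2HSV)
    m=(((h[...,0]<4)|(h[...,0]>174))&(h[...,1]>150)&(h[...,2]>60)).astype(np.uint8)
    q,l,st,ce=cv2.connectedComponentsWithStats(m)
    for i in range(1,q):
        if st[i,4]>25: print(n,ce[i].round(1),st[i],onz(c,*ce[i],z).round(1))
x,y=[int(v) for v in sys.argv[2:4]]
cv2.imwrite(f"pics/side{k}.png",cv2.resize(s["pixels"][y:y+150,x:x+200],None,fx=4,fy=4,interpolation=cv2.INTER_CUBIC))
cv2.imwrite(f"pics/top{k}.png",cv2.resize(d["pixels"][130:280,150:350],None,fx=4,fy=4,interpolation=cv2.INTER_CUBIC))
E
python3 look.py 12 240 190
```

```text
t: 12.22
ee_pos: [422.4, 111.6, -16.7]
orientation: [-1.486, 0.603, -0.602]
ft_force: [-0.4, -0.0, 0.1]
width: 19.0
t: 12.85
ee_pos: [453.0, 82.2, -16.4]
orientation: [-1.486, 0.602, -0.602]
ft_force: [-1.0, 1.0, 1.0]
width: 18.7
12.85 [453.   82.2 -16.4] [-1.  1.  1.]
top [221.6 253.5] [217 246  10  16 103] [477.   49.1  51. ]
```

View pics/side12.png

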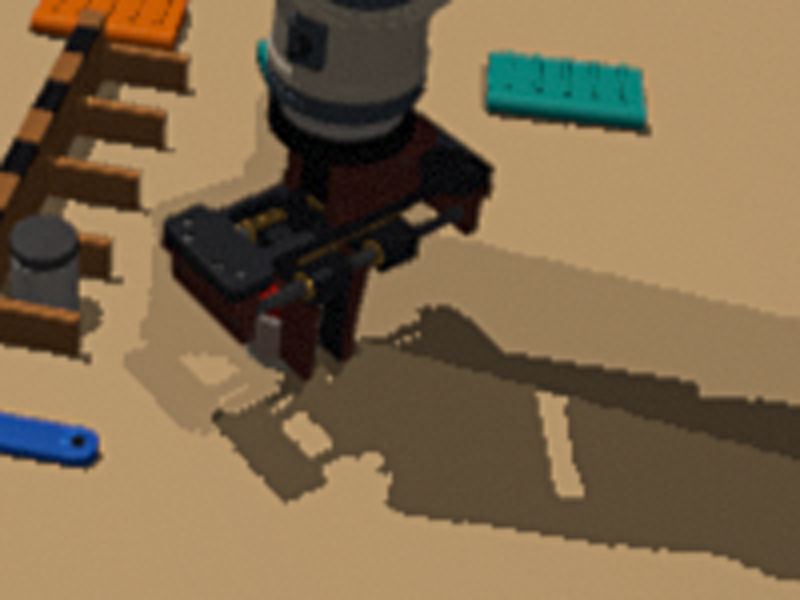

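View pics/top12.png

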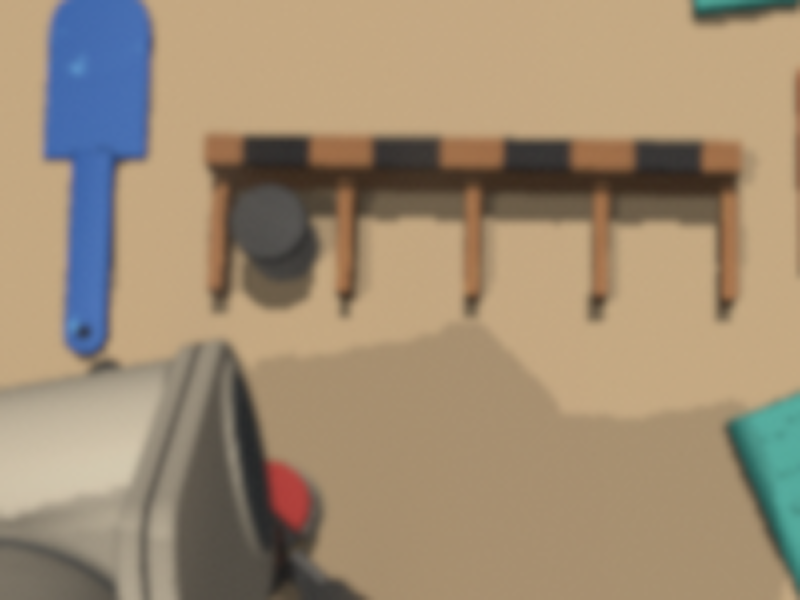

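The jar moves along with the fingers. I'll continue the diagonal push.

```bash
python3 -m creep '[{"tx":6,"ty":-6,"tz":0,"rx":0,"ry":0,"rz":0,"fingers":200},{"tx":12,"ty":-12,"tz":0,"rx":0,"ry":0,"rz":0,"fingers":200},{"tx":18,"ty":-17.5,"tz":0,"rx":0,"ry":0,"rz":0,"fingers":200},{"tx":24,"ty":-23.5,"tz":0,"rx":0,"ry":0,"rz":0,"fingers":200},{"tx":30,"ty":-29.5,"tz":0,"rx":0,"ry":0,"rz":0,"fingers":200},{"tx":36,"ty":-35.5,"tz":0,"rx":0,"ry":0,"rz":0,"fingers":200},{"tx":42,"ty":-41,"tz":0,"rx":0,"ry":0,"rz":0,"fingers":200}]'; python3 -m creep '[{"tx":6,"ty":-6,"tz":0,"rx":0,"ry":0,"rz":0,"fingers":200},{"tx":12,"ty":-12,"tz":0,"rx":0,"ry":0,"rz":0,"fingers":200},{"tx":18,"ty":-18,"tz":0,"rx":0,"ry":0,"rz":0,"fingers":200},{"tx":22,"ty":-22,"tz":0,"rx":0,"ry":0,"rz":0,"fingers":200},{"tx":22,"ty":-22,"tz":0,"rx":0,"ry":0,"rz":0,"fingers":200}]'; python3 look.py 13 200 180
```

```text
t: 13.82
ee_pos: [495.1, 41.2, -16.4]
orientation: [-1.486, 0.602, -0.602]
ft_force: [0.1, 0.8, -0.2]
width: 19.1
t: 14.45
ee_pos: [517.3, 19.3, -16.4]
orientation: [-1.485, 0.602, -0.603]
ft_force: [-0.1, -0.3, 0.1]
width: 19.0
14.45 [517.3  19.3 -16.4] [-0.1 -0.3  0.1]
```

View pics/top13.png

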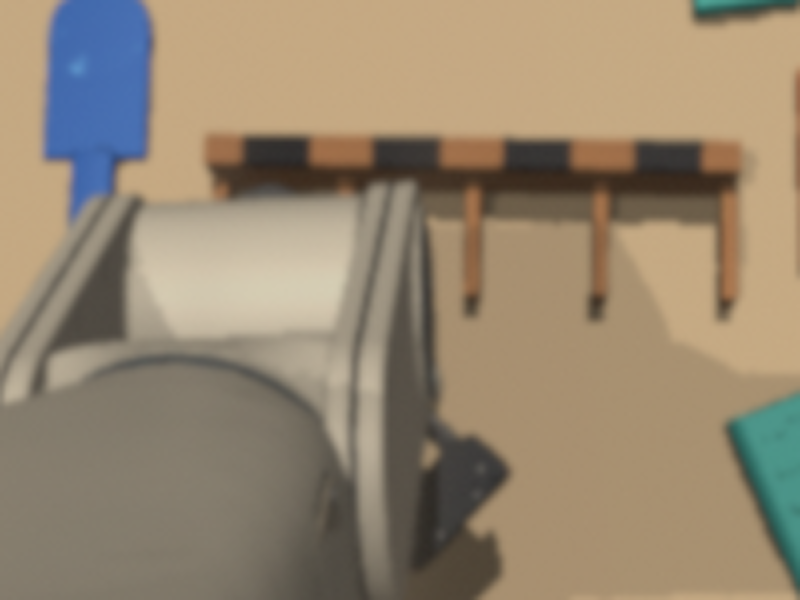

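View pics/side13.png

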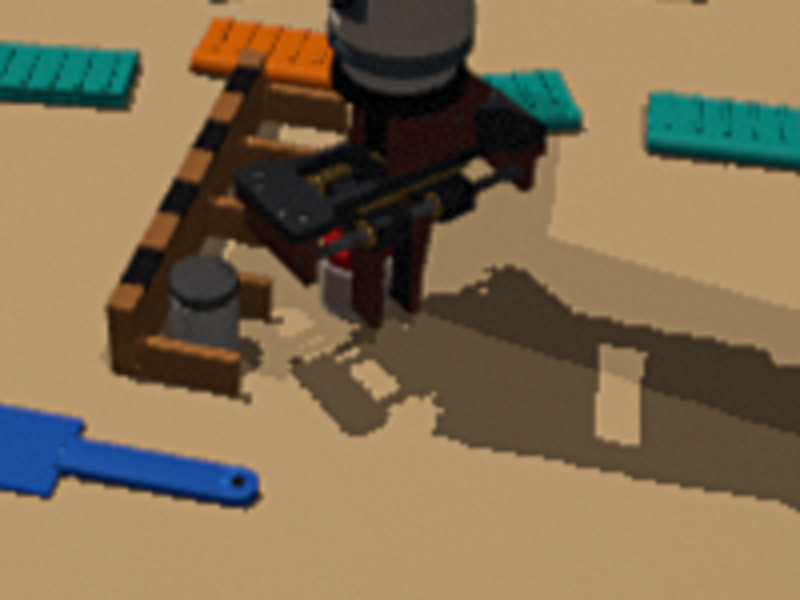

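Jar upright ahead of the blades, at side crop (355,285). I'll back off along the push direction, lift, turn the jaws along the rack and look.

```bash
python3 -m creep '[{"tx":-8,"ty":8,"tz":0,"rx":0,"ry":0,"rz":0,"fingers":200},{"tx":-25,"ty":25,"tz":0,"rx":0,"ry":0,"rz":0,"fingers":200},{"tx":-40,"ty":40,"tz":20,"rx":0,"ry":0,"rz":0,"fingers":200},{"tx":-60,"ty":45,"tz":60,"rx":0,"ry":0,"rz":0.15,"fingers":200},{"tx":-80,"ty":40,"tz":90,"rx":0,"ry":0,"rz":0.3,"fingers":200},{"tx":-100,"ty":20,"tz":100,"rx":0,"ry":0,"rz":0.45,"fingers":200},{"tx":-120,"ty":0,"tz":100,"rx":0,"ry":0,"rz":0.6,"fingers":200},{"tx":-130,"ty":-20,"tz":100,"rx":0,"ry":0,"rz":0.735,"fingers":200},{"tx":-130,"ty":-20,"tz":100,"rx":0,"ry":0,"rz":0.735,"fingers":200}]'; python3 look.py 14 200 180
python3 -c "
from h import *
from scipy.spatial.transform import Rotation as R
print(R.from_rotvec(ctrl.get_obs()['orientation']).as_matrix().round(3))"
```

```text
t: 15.68
ee_pos: [384.8, -0.1, 83.5]
orientation: [-1.571, 0.03, -0.028]
ft_force: [-0.1, 0.6, 0.8]
width: 18.7
15.675 [ 3.848e+02 -1.000e-01  8.350e+01] [-0.1  0.6  0.8]
top [247.6 222.8] [239 214  18  19 269] [538.5  -3.9  51. ]
side [288.6 240.5] [281 234  16  14 174] [540.4   2.4  48. ]
[[ 0.999  0.     0.037]
 [-0.037  0.     0.999]
 [ 0.    -1.     0.   ]]
```

View pics/top14.png

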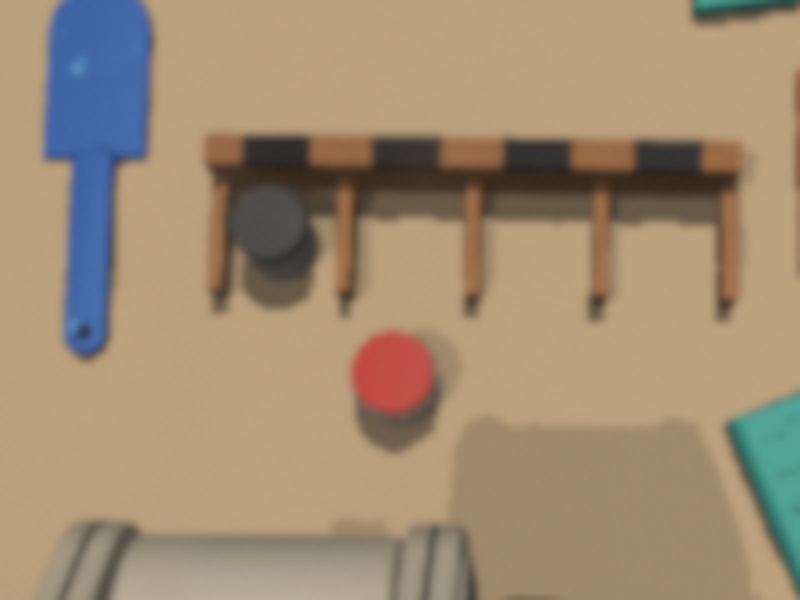

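View pics/side14.png

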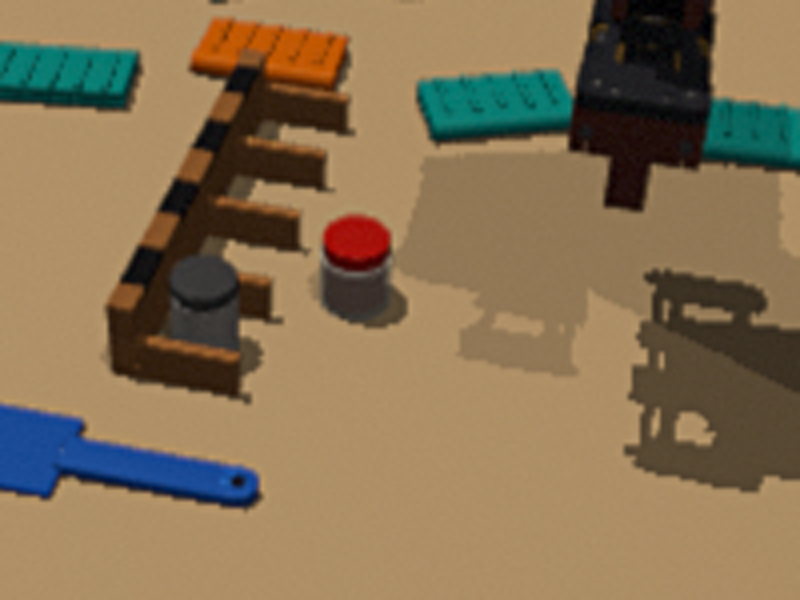

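The jar stands upright at (538.5,-3.9), 5 mm to the +y side of gap B's centreline (y of about -8.7). I go down behind it, steer it onto the lane before the mouth, then push it in.

```bash
python3 -m creep '[{"tx":40,"ty":-2,"tz":0,"rx":0,"ry":0,"rz":0,"fingers":200},{"tx":85,"ty":-3,"tz":-30,"rx":0,"ry":0,"rz":0,"fingers":200},{"tx":95,"ty":-3,"tz":-70,"rx":0,"ry":0,"rz":0,"fingers":200},{"tx":95,"ty":-3,"tz":-90,"rx":0,"ry":0,"rz":0,"fingers":200},{"tx":95,"ty":-3,"tz":-100,"rx":0,"ry":0,"rz":0,"fingers":200},{"tx":95,"ty":-3,"tz":-100,"rx":0,"ry":0,"rz":0,"fingers":200}]'; python3 -m creep '[{"tx":8,"ty":0,"tz":0,"rx":0,"ry":0,"rz":0,"fingers":200},{"tx":16,"ty":0,"tz":0,"rx":0,"ry":0,"rz":0,"fingers":200},{"tx":24,"ty":0,"tz":0,"rx":0,"ry":0,"rz":0,"fingers":200},{"tx":30,"ty":-1,"tz":0,"rx":0,"ry":0,"rz":0,"fingers":200},{"tx":36,"ty":-3,"tz":0,"rx":0,"ry":0,"rz":0,"fingers":200},{"tx":42,"ty":-5,"tz":0,"rx":0,"ry":0,"rz":0,"fingers":200},{"tx":48,"ty":-6,"tz":0,"rx":0,"ry":0,"rz":0,"fingers":200}]'; python3 look.py 15 200 160
```

```text
t: 16.52
ee_pos: [481.4, -2.7, -16.8]
orientation: [-1.571, 0.028, -0.027]
ft_force: [-0.0, 0.6, -0.2]
width: 19.3
t: 17.4
ee_pos: [530.0, -9.6, -16.5]
orientation: [-1.571, 0.028, -0.027]
ft_force: [-2.2, -0.2, 1.2]
width: 19.0
17.4 [530.   -9.6 -16.5] [-2.2 -0.2  1.2]
```

View pics/side15.png

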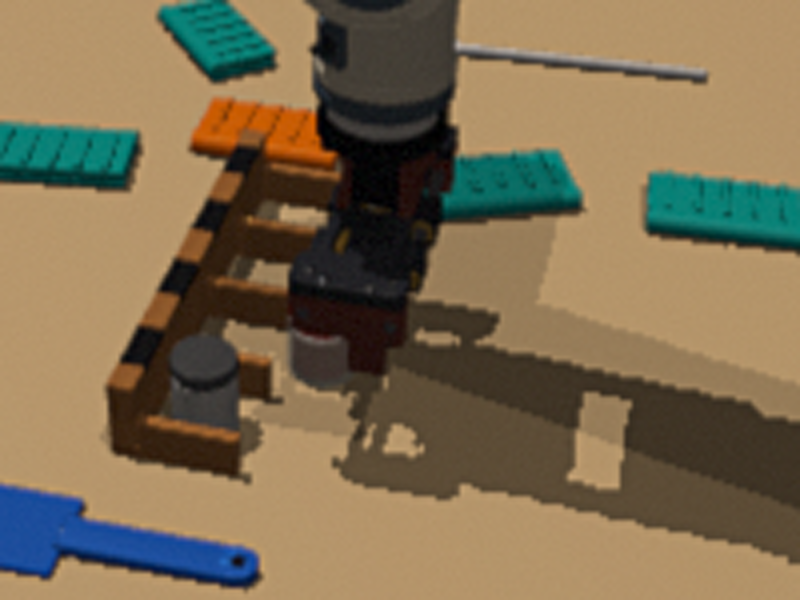

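View pics/top15.png

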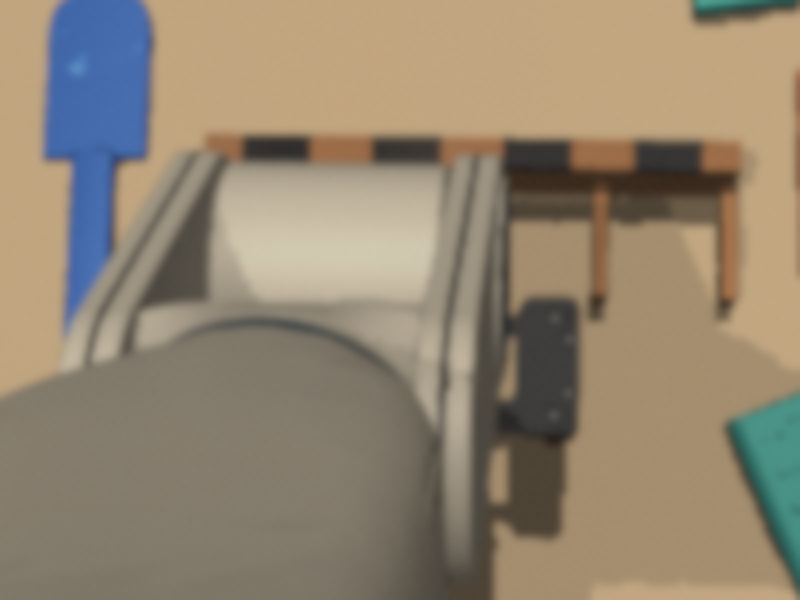

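```bash
python3 - <<'E'
from h import *
s=np.load("side0.npy",allow_pickle=True).item()
for y in (40,50,57,66):
  print(y,[(z,*proj(s,[567,y,z])[0].round(1),*proj(s,[493,y,z])[0].round(1)) for z in (60,70,80,90)])
E
```

```text
40 [(60, np.float64(274.6), np.float64(245.0), np.float64(305.8), np.float64(249.7)), (70, np.float64(274.7), np.float64(241.8), np.float64(306.0), np.float64(246.4)), (80, np.float64(274.7), np.float64(238.5), np.float64(306.2), np.float64(243.1)), (90, np.float64(274.7), np.float64(235.1), np.float64(306.5), np.float64(239.7))]
50 [(60, np.float64(273.7), np.float64(247.8), np.float64(305.1), np.float64(252.5)), (70, np.float64(273.7), np.float64(244.5), np.float64(305.3), np.float64(249.2)), (80, np.float64(273.8), np.float64(241.2), np.float64(305.6), np.float64(245.9)), (90, np.float64(273.8), np.float64(237.8), np.float64(305.8), np.float64(242.5))]
57 [(60, np.float64(273.0), np.float64(249.7), np.float64(304.6), np.float64(254.5)), (70, np.float64(273.1), np.float64(246.5), np.float64(304.9), np.float64(251.2)), (80, np.float64(273.1), np.float64(243.1), np.float64(305.1), np.float64(247.9)), (90, np.float64(273.1), np.float64(239.8), np.float64(305.3), np.float64(244.5))]
66 [(60, np.float64(272.2), np.float64(252.3), np.float64(304.0), np.float64(257.1)), (70, np.float64(272.2), np.float64(249.0), np.float64(304.2), np.float64(253.8)), (80, np.float64(272.2), np.float64(245.6), np.float64(304.5), np.float64(250.5)), (90, np.float64(272.2), np.float64(242.3), np.float64(304.7), np.float64(247.1))]
```

The carriage bottom is at z of about 80, clear of the 58 mm shaker. I push in along the lane.

```bash
python3 -m creep '[{"tx":7,"ty":0,"tz":0,"rx":0,"ry":0,"rz":0,"fingers":200},{"tx":14,"ty":0,"tz":0,"rx":0,"ry":0,"rz":0,"fingers":200},{"tx":20,"ty":0,"tz":0,"rx":0,"ry":0,"rz":0,"fingers":200},{"tx":26,"ty":0,"tz":0,"rx":0,"ry":0,"rz":0,"fingers":200}]';python3 -m creep '[{"tx":6,"ty":-0.5,"tz":0,"rx":0,"ry":0,"rz":0,"fingers":200},{"tx":12,"ty":-1,"tz":0,"rx":0,"ry":0,"rz":0,"fingers":200},{"tx":18,"ty":-1,"tz":0,"rx":0,"ry":0,"rz":0,"fingers":200},{"tx":24,"ty":-1,"tz":0,"rx":0,"ry":0,"rz":0,"fingers":200}]'; python3 look.py 16 200 160
```

```text
t: 18.0
ee_pos: [556.3, -9.3, -16.5]
orientation: [-1.571, 0.027, -0.027]
ft_force: [-0.8, -0.0, -0.5]
width: 19.1
t: 18.5
ee_pos: [580.1, -10.3, -16.4]
orientation: [-1.571, 0.027, -0.027]
ft_force: [-1.0, 0.7, 0.2]
width: 19.3
18.5 [580.1 -10.3 -16.4] [-1.   0.7  0.2]
```

View pics/side16.png

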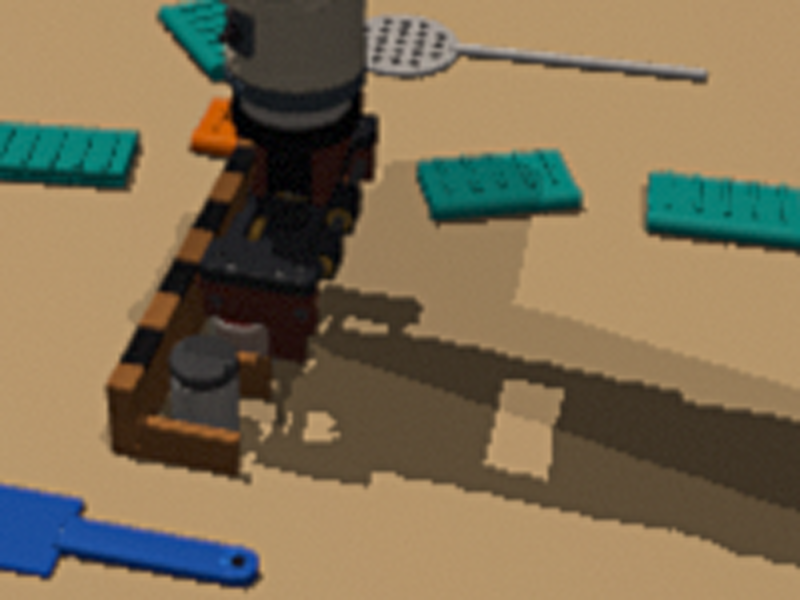

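The jar has entered gap B, visible at crop (240,335), and the force is low. Last millimetres, slowly.

```bash
python3 -m creep '[{"tx":3,"ty":0,"tz":0,"rx":0,"ry":0,"rz":0,"fingers":200},{"tx":6,"ty":0,"tz":0,"rx":0,"ry":0,"rz":0,"fingers":200},{"tx":8,"ty":0,"tz":0,"rx":0,"ry":0,"rz":0,"fingers":200}]';python3 -m creep '[{"tx":1,"ty":0,"tz":0,"rx":0,"ry":0,"rz":0,"fingers":200},{"tx":2,"ty":0,"tz":0,"rx":0,"ry":0,"rz":0,"fingers":200}]';python3 -m creep '[{"tx":1,"ty":0,"tz":0,"rx":0,"ry":0,"rz":0,"fingers":200},{"tx":2,"ty":0,"tz":0,"rx":0,"ry":0,"rz":0,"fingers":200}]'
```

```text
t: 18.98
ee_pos: [587.9, -10.3, -16.4]
orientation: [-1.571, 0.027, -0.027]
ft_force: [-1.0, -1.0, 1.1]
width: 18.9
t: 19.23
ee_pos: [589.7, -10.3, -16.4]
orientation: [-1.571, 0.027, -0.027]
ft_force: [-1.9, -0.5, -0.0]
width: 19.1
t: 19.48
ee_pos: [591.8, -10.3, -16.4]
orientation: [-1.571, 0.027, -0.027]
ft_force: [-1.5, 0.8, 0.5]
width: 18.9
```

```bash
python3 -m creep '[{"tx":1,"ty":0,"tz":0,"rx":0,"ry":0,"rz":0,"fingers":200},{"tx":1.5,"ty":0,"tz":0,"rx":0,"ry":0,"rz":0,"fingers":200}]';python3 -m creep '[{"tx":1,"ty":0,"tz":0,"rx":0,"ry":0,"rz":0,"fingers":200},{"tx":1.5,"ty":0,"tz":0,"rx":0,"ry":0,"rz":0,"fingers":200}]'
```

```text
t: 19.73
ee_pos: [593.4, -10.4, -16.4]
orientation: [-1.571, 0.027, -0.027]
ft_force: [-0.4, 0.1, 0.1]
width: 18.9
t: 19.98
ee_pos: [593.6, -10.3, -16.6]
orientation: [-1.571, 0.029, -0.026]
ft_force: [-6.0, -0.1, 2.8]
width: 19.1
```

The force rose to 6 N and the TCP stopped at 593.6, so the jar is against the back. I'll back straight out, lift clear and check.

```bash
python3 -m creep '[{"tx":-5,"ty":0,"tz":0,"rx":0,"ry":0,"rz":0,"fingers":200},{"tx":-15,"ty":0,"tz":0,"rx":0,"ry":0,"rz":0,"fingers":200},{"tx":-40,"ty":1,"tz":0,"rx":0,"ry":0,"rz":0,"fingers":200},{"tx":-80,"ty":2,"tz":10,"rx":0,"ry":0,"rz":0,"fingers":200},{"tx":-120,"ty":5,"tz":50,"rx":0,"ry":0,"rz":0,"fingers":200},{"tx":-160,"ty":8,"tz":90,"rx":0,"ry":0,"rz":0,"fingers":200},{"tx":-200,"ty":8,"tz":110,"rx":0,"ry":0,"rz":0,"fingers":200},{"tx":-210,"ty":8,"tz":120,"rx":0,"ry":0,"rz":0,"fingers":200}]'; python3 look.py 17 200 160
python3 -c "
from h import *
c,s=np.cos(-.037),np.sin(-.037)
d=cam('top')
print('target jar',619.7+c*1-s*34,-45.7+s*1+c*34)
"
```

```text
t: 20.98
ee_pos: [382.6, -2.3, 104.4]
orientation: [-1.571, 0.027, -0.028]
ft_force: [0.9, 0.8, -0.5]
width: 18.9
20.975 [382.6  -2.3 104.4] [ 0.9  0.8 -0.5]
top [251.4 181.8] [242 172  19  20 303] [624.6 -12.3  51. ]
side [255.8 233.2] [247 227  18  14 178] [625.5  -7.4  48. ]
target jar 621.9570285640666 -11.760261903470926
```

View pics/side17.png

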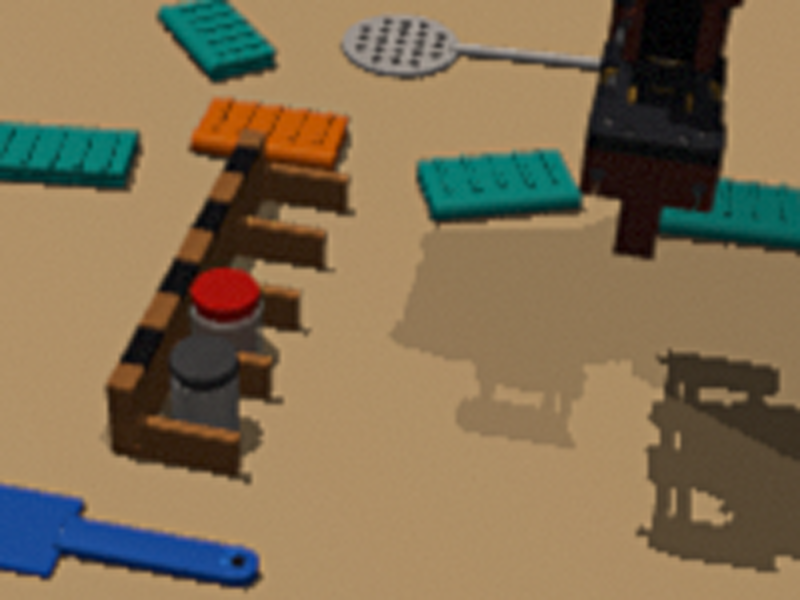

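View pics/top17.png

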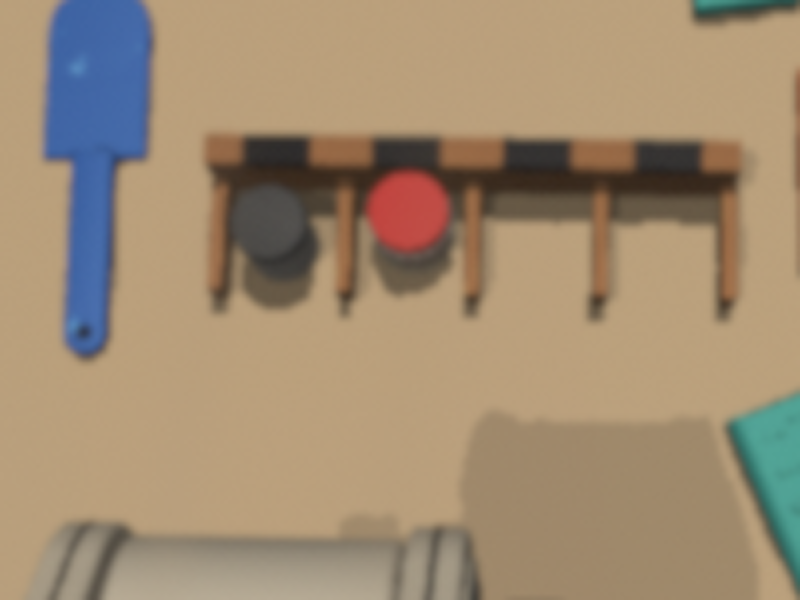

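The top picture shows the jar's cap at crop (408,210), up against the rail in gap B and centred. The shaker at (270,220), the trivet and the scoop haven't moved. I'll hand in.

```bash
python3 -c "
from workcell import ctrl
print(ctrl.close_job())"
```

```text
the job is handed in; nothing more can be done
None
```

The job is done and handed in at about 21 s of the 64 s allowed; no verdict is reported.

- **Touches:** The orange trivet lies at the rack's -y end, so the gaps count D, C, B. With the closed fingertips I touched inlays D, then C, then B. Peak force was 15–18 N, and the side pictures showed the tip on each inlay.
- **Jar:** I pushed it low along the counter, first diagonally to in front of gap B, then straight in. At the end the finger force rose to 6 N and the arm stopped advancing.
- **Last check:** The top camera puts the jar at (624.6, -12.3), upright and centred in gap B. The computed resting place was (622, -11.8), so it reads 2.6 mm too deep in x, which I put down to the camera calibration. The side camera reads (625.5, -7.4), but it also read several mm to +y earlier, so I trusted the top one.
- **Other things:** The shaker, trivet and scoop look unmoved. The robot was clear of everything.
- **Disagreement:** The fingertips turned out to be about 30 mm behind the reported TCP, not 8 mm ahead of it as stated. I found this from the pictures and the contact force, and set the pushing height from it.

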